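# Stand the newly felted chessmen on their drying discs

## Robot

A 7-joint arm with a two-finger parallel gripper is mounted at the origin on the work surface. World frame = base frame: x ahead of the robot, y to its left, z up, the work surface at z = 0. Lengths are in mm, angles in rad, forces in N, time in s.
With the tool pointing down it reaches from about 425 to 875 mm from the base axis. Payload 4.7 kg.
Tool frame: the origin (TCP) lies at the centre of the arm's flange, where the gripper is bolted on; the fingertips stand 182 mm ahead of it and the grasp point (between the pads) lies 164 mm ahead of it (ctrl.grasp_offset is the distance from the TCP to the grasp point, in mm); z points along the fingers, y is the direction in which the jaws open and shut (so a half turn about z gives the same grasp; the last joint's range is limited). The gripper opens to 87 mm and grips with 3 to 60 N. Pads are 19 mm wide; open, the fingers measure 117 mm over their backs; the gripper's body (75 mm by 190 mm) begins 51 mm behind the grasp point.
Start: joints at [-1.308, 0.321, -0.07, 1.45, 0.023, 1.371, -0.057], TCP at [160.072, 629.987, 404.787] pointing down, gripper open.
Joint ranges: [-2.86, 2.86], [-0.3, 2.09], [-1.38, 1.24], [0.06, 2.45], [-1.56, 4.7], [0.09, 2.05], [-2.69, 2.69]. Speed limits (rad/s): [2.57, 2.57, 3.14, 3.14, 3.14, 3.14, 3.14].

## Interface

Orientations are given as a unit quaternion [w, x, y, z].
In Python, from station import ctrl gives the robot as it stands.
- The arm moves only by the tool carry_out, never from a script. Its argument "increments" is a list of rows, each a list of 3 entries, a list of its own where there are three numbers: the shift along the tool's x, y, z in m, then the turn about the tool's z in degrees, then the closure in counts, from 0 (fully open) to 255 (shut). In form: [[[x, y, z], twist, jaw], ...]. A call has 1 to 8 rows; each row is the pose to reach, as a shift and turn from the pose measured when the call began, along the tool's axes at that moment; what a row does not reach only later rows make up. A row lasts 1/12 s, in which the tool goes at most 41.7 mm and 7.16 degrees, less where a joint would pass 70% of its speed; a pose out of reach is approached as far as the arm can. A call with a gripper value outside its range is refused whole. The fingers move at their own pace and stop on an object; "squeeze" is the grip in N (left out, the last holds). Time passes only in rows, so rows that repeat a pose let the fingers close. It gives the time, the measured TCP pose, the force and the opening at its end, in the units of the state.
- ctrl.observe(): the state, without advancing time (a new reading comes with each control period).
- ctrl.camera(name): name is "side" or "top"; returns (picture, depth): 480x640x3 uint8, blue, green, red; 480x640 float32, mm along the optical axis (not along the pixel's ray), 0 where there is no reading.
- ctrl.camera_model(name): a dict with "fx", "fy", "cx", "cy" (pixels), "k1" (the pictures are not rectified: a ray, as slopes to the right and down, at radius r is drawn at 1 + k1 r^2 times it, then the intrinsics apply), "view" (4x4, takes a point from world to camera coordinates). Camera axes: x right, y down, z forward; pixel columns grow to the right and rows downward; lengths in mm; the calibration is good to about 2 mm. A picture is of the moment at which its call begins. camera_model takes no time and is no camera call.
- ctrl.job_done(): hands the job in, once; it reports no verdict.
The state is a dict: "time_s": time; "qpos": joint angles; "qd": joint speeds; "effort": joint torques, N m; "tool_pos": TCP position; "orientation": TCP orientation; "wrist_force": force on the tool from outside, world axes, zero at the start; "moment": the same for the moment, N m; "gripper_width": finger opening in mm.
Only numpy, scipy, OpenCV 4.12 (cv2) and the standard library are available. Lean on these libraries where they do the work, as an engineer would, in place of code of your own. Each camera call takes 0.05 s, during which the arm holds its last target.

## Task

The four white chessmen have fresh felts glued under their feet and are to dry on the warm ledge. Stand each one upright in the middle of its own cork disc: the tallest chessman on the largest disc, the next tallest on the next largest, and so on down to the pawn on the smallest. Leave the glass tumbler and the clothes peg where they are.

Things in the scene. Friction and masses are not known exactly. Their poses are not given: they have to be found in the camera images.
- king: White plastic chess king, the tallest chessman: 98 mm high with a small cross on top, round foot 38 mm across, straight round stem 20 mm across from 27 to 60 mm above the foot (grip it at 50 to 60 mm: lower, the cross may meet the gripper's body). Loose, standing upright. Origin: centre of its underside; z points up its axis. 30 to 65 g.
- bishop: White plastic chess bishop, the second tallest: 78 mm high with a pointed, slit head, round foot 34 mm across, straight round stem 18 mm across from 24 to 48 mm above the foot. Loose, standing upright. Origin: centre of its underside; z points up its axis. 24 to 50 g.
- rook: White plastic chess rook, the third tallest: 59 mm high, a battlemented tower, round foot 34 mm across, straight round body 24 mm across from 18 to 42 mm above the foot. Loose, standing upright. Origin: centre of its underside; z points up its axis. 24 to 50 g.
- pawn: White plastic chess pawn, the shortest: 46 mm high, round foot 28 mm across, round head 19 to 20 mm across from 32 to 41 mm above the foot (to be gripped about the head). Loose, standing upright. Origin: centre of its underside; z points up its axis. 15 to 31 g.
- disc_100: Round flat cork disc, 100 mm across and 6 mm thick, the largest, for the king; fixed to the ledge. Origin: centre of its underside, on the ledge; its top is 6 mm higher.
- disc_84: Round flat cork disc, 84 mm across and 6 mm thick, the second largest, for the bishop; fixed to the ledge. Origin: centre of its underside, on the ledge; its top is 6 mm higher.
- disc_68: Round flat cork disc, 68 mm across and 6 mm thick, the third largest, for the rook; fixed to the ledge. Origin: centre of its underside, on the ledge; its top is 6 mm higher.
- disc_52: Round flat cork disc, 52 mm across and 6 mm thick, the smallest, for the pawn; fixed to the ledge. Origin: centre of its underside, on the ledge; its top is 6 mm higher.
- tumbler: Green glass tumbler, empty, standing loose: 95 mm high, 72 mm across at the rim, 220 g. A bystander. Origin: centre of its underside.
- peg: Small blue plastic spring clothes peg lying flat and loose: 72 mm long (its x axis), about 18 mm wide, 10 mm high, 12 g. A bystander. Origin: middle of its underside. (The chess box, lid closed, and the clear card stand are fixed bystanders at the ends of the ledge, more than 0.44 m to either side of the robot's centre line and at most 60 mm high.)
There are look-alikes about, which are no part of the job. Leave any purple or turquoise look-alike of the king alone.

How it is judged:
By the outcome, as a careful person would: the job done as asked, in the order asked, and still so for the second after the job is handed in, with the robot touching nothing.
It also fails if it takes over 112 s, if anything falls off the work surface, if the arm or the gripper's body presses on something with over 40 N, if the wrist force passes 120 N, or if a joint passes its speed limit or range.

## Working session

There is one attempt and no reset: what is moved stays moved. The work goes in short steps, Python scripts to look and compute and a tool call to move; the robot and the scene stay as the last step left them, time stands still between calls to the robot, and variables do not carry over. Pictures are saved under pics/ and viewed, and the job is handed in when it is done.

Besides the shell and the picture viewer there is one more tool, called after "Call:" by a JSON object that holds its "api" and its "payload", one argument or row to a line. carry_out: Moves the arm, as the interface text tells. Its arguments: {"type":"object","properties":{"increments":{"type":"array","items":{"type":"array"}},"squeeze":{"type":"number"}},"required":["increments"]}

```bash
ls; mkdir -p pics; python3 - <<'E'
from station import ctrl
import cv2,numpy as np
print(ctrl.observe())
for n in("top","side"):
    p,d=ctrl.camera(n); cv2.imwrite(f"pics/{n}0.png",p); np.save(f"{n}0.npy",d)
    print(n,ctrl.camera_model(n))
E
```

```text
pics
{'time_s': 0.0, 'qpos': array([-1.30791172,  0.32179846, -0.07007561,  1.45166817,  0.02261799,
        1.37080113, -0.0568967 ]), 'qd': array([-9.29602893e-04, -6.66628163e-04, -6.78076514e-04,  3.95142071e-05,
       -2.72579332e-04,  5.06513168e-04,  6.32536610e-04]), 'effort': array([ 4.14947754e-04, -4.91282988e+01, -4.03995272e-01, -3.12522161e+01,
       -6.41465862e-02,  4.35140566e-02,  1.51368263e-04]), 'tool_pos': array([160.03501611, 629.77588791, 403.68049275]), 'orientation': array([-5.77585355e-05,  1.24057487e-01,  9.92274583e-01, -9.42420802e-04]), 'wrist_force': array([-0.19523966, -0.17341178,  0.34594186]), 'moment': array([ 0.00675414, -0.00245947, -0.04640462]), 'gripper_width': 87.03240469832346}
top {'fx': 467.717936521397, 'fy': 467.717936521397, 'cx': 311.77109420158513, 'cy': 238.44843375450046, 'k1': -0.09044788221101155, 'view': array([[ 1.48746822e-02, -9.99428027e-01,  3.03704225e-02,
        -2.62268817e+01],
       [-9.93514750e-01, -1.81973306e-02, -1.12237689e-01,
         5.77740610e+02],
       [ 1.12726153e-01, -2.85039628e-02, -9.93217166e-01,
         9.19722571e+02],
       [ 0.00000000e+00,  0.00000000e+00,  0.00000000e+00,
         1.00000000e+00]])}
side {'fx': 433.4626723315398, 'fy': 433.4626723315398, 'cx': 317.81555148779023, 'cy': 239.19517642777566, 'k1': 0.011151558833020618, 'view': array([[ 8.47898711e-01, -5.29824306e-01,  1.88143872e-02,
        -4.78216608e+02],
       [-3.35657656e-01, -5.63959253e-01, -7.54509045e-01,
         2.15741523e+02],
       [ 4.10367779e-01,  6.33432054e-01, -6.56019908e-01,
         5.57446821e+02],
       [ 0.00000000e+00,  0.00000000e+00,  0.00000000e+00,
         1.00000000e+00]])}
```

View pics/top0.png

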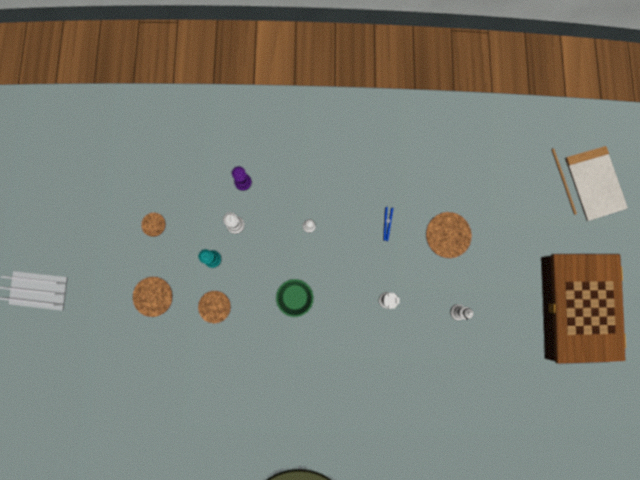

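View pics/side0.png

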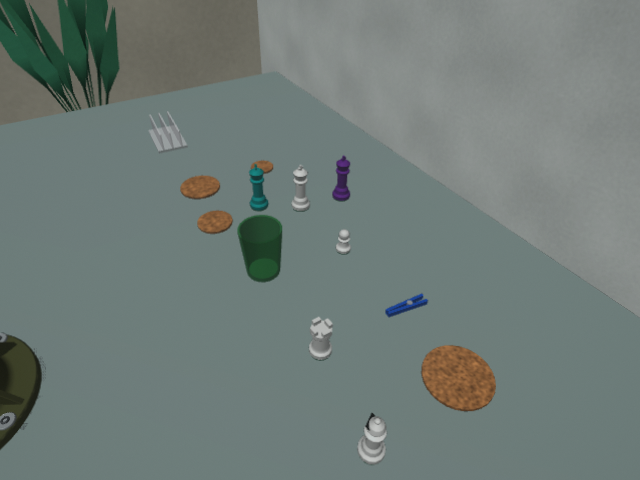

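The scene from above:
- **White king:** (234,222). It could be confused with the purple look-alike at (241,178) or the turquoise one at (210,258).
- **Bishop:** (462,312), with its slit head at the bottom right. The king and bishop are both tall and white, so they could be mixed up.
- **Rook and pawn:** rook (390,300), pawn (310,226).
- **Discs:** 100 at (448,235), 84 at (153,297), 68 at (214,307), 52 at (153,224).
- **Bystanders:** tumbler (295,297), peg (388,224).

Next I'll measure these and check the choices in close crops.

```bash
cat > h.py <<'E'
import cv2,numpy as np
from station import ctrl
def cam(n):
    m=ctrl.camera_model(n);K=np.array([[m['fx'],0,m['cx']],[0,m['fy'],m['cy']],[0,0,1.]]);return K,np.array([m['k1'],0,0,0.]),m['view']
def slopes(n,uv):
    K,D,V=cam(n);return cv2.undistortPoints(np.asarray(uv,float).reshape(-1,1,2),K,D).reshape(-1,2)
def onplane(n,uv,z):
    V=cam(n)[2];s=slopes(n,uv);d=np.c_[s,np.ones(len(s))]@V[:3,:3];c=-V[:3,:3].T@V[:3,3]
    return c+d*((z-c[2])/d[:,2])[:,None]
def pts(n,uv,depth):
    V=cam(n)[2];s=slopes(n,uv);P=np.c_[s,np.ones(len(s))]*np.asarray(depth)[:,None]
    return (P-V[:3,3])@V[:3,:3]
def proj(n,P):
    K,D,V=cam(n);return cv2.projectPoints(np.asarray(P,float).reshape(-1,1,3),cv2.Rodrigues(V[:3,:3])[0],V[:3,3],K,D)[0].reshape(-1,2)
def circ(xy):
    A=np.c_[2*xy,np.ones(len(xy))];s=np.linalg.lstsq(A,(xy**2).sum(1),rcond=None)[0];return s[0],s[1],np.sqrt(s[2]+s[0]**2+s[1]**2)
def comps(mask,amin=40):
    n,l,st,c=cv2.connectedComponentsWithStats(mask.astype(np.uint8));return [(l==i,st[i],c[i]) for i in range(1,n) if st[i,4]>=amin]
def white(p):
    h=cv2.cvtColor(p,cv2.COLOR_BGR2HSV);return (h[...,1]<45)&(h[...,2]>140)
def cork(p):
    h=cv2.cvtColor(p,cv2.COLOR_BGR2HSV);return (h[...,0]<20)&(h[...,1]>110)&(h[...,2]>60)
E
python3 - <<'E'
from h import *
for n in("top","side"):
    p=cv2.imread(f"pics/{n}0.png");d=np.load(f"{n}0.npy")
    for m,st,c in comps(cv2.morphologyEx(cork(p).astype(np.uint8),cv2.MORPH_CLOSE,np.ones((5,5))),150):
        x,y,w,h,a=st
        if n=="top" and (y<190 or x>540):continue
        cn=max(cv2.findContours(m.astype(np.uint8),0,1)[0],key=len).reshape(-1,2)
        q=onplane(n,cn,6.)[:,:2]; e=cv2.minEnclosingCircle(q.astype(np.float32))
        print(n,"cork",c.round(),a,np.round(circ(q),1), np.round(e[0],1))
    for m,st,c in comps(white(p),30):
        if n=="top" and (c[1]<190 or c[0]>540 or c[0]<100 ):continue
        if n=="side" and (c[1]<160 or c[0]<100):continue
        if st[4]>3000: continue
        v,u=np.nonzero(m); ok=d[m]>0; P=pts(n,np.c_[u,v][ok],d[m][ok])
        print(n,"white",c.round(),st, "zmax",P[:,2].max().round(), "med",np.median(P,0).round(), "lo", P[P[:,2]<8].mean(0).round(1))
p=cv2.imread("pics/top0.png");s=cv2.imread("pics/side0.png")
r=lambda i,x,y,w:cv2.resize(i[y-w:y+w,x-w:x+w],(260,260),interpolation=cv2.INTER_CUBIC)
cv2.imwrite("pics/crop0.png",np.vstack([np.hstack([r(p,228,215,50),r(p,390,300,22),r(p,462,312,22)]),np.hstack([r(s,300,187,50),r(s,320,338,35),r(s,373,440,38)])]))
E
```

```text
top cork [153. 224.] 413 [605.3 317.   23.4] [605.3 316.9]
top cork [448. 235.] 1550 [ 594.9 -308.9   47.2] [ 595.  -308.4]
top cork [152. 296.] 1184 [454.7 311.4  39.4] [454.5 311.5]
top cork [214. 307.] 768 [436.2 182.   31.2] [436.2 182. ]
side cork [263. 165.] 154 [609.2 312.6  21.6] [606.3 311.6]
side cork [200. 187.] 669 [455.3 305.9  40.3] [455.1 305.7]
side cork [214. 221.] 593 [437.  176.7  32.6] [437.  176.7]
side cork [458. 378.] 3666 [ 595.2 -313.7   49.1] [ 595.4 -313.9]
side white [418. 163.] [408 157  19  15 102] zmax -448.0 med [1554.  707. -480.] lo [1553.8  710.6 -478. ]
side white [299. 172.] [293 167  14  10  89] zmax 95.0 med [606. 136.  85.] lo [ 6.714e+02  2.705e+02 -2.000e-01]
side white [299. 181.] [293 178  14   6  40] zmax 71.0 med [601. 133.  67.] lo [nan nan nan]
side white [581. 200.] [578 193   8  16  45] zmax -225.0 med [1555.   12. -251.] lo [1554.6   13.1 -252.7]
side white [299. 199.] [294 196  12   6  43] zmax 28.0 med [601. 133.  24.] lo [nan nan nan]
side white [299. 205.] [292 201  17   7  62] zmax 18.0 med [599. 129.  12.] lo [591.8 144.5   7.4
[... 292 characters left out ...]
lo [646.5  33.3  -1.1]
side white [343. 240.] [338 237  12   6  32] zmax 32.0 med [603. -20.  29.] lo [nan nan nan]
side white [342. 248.] [336 244  14   8  74] zmax 17.0 med [602. -20.  10.] lo [605.  -21.4   7.3]
side white [321. 327.] [310 316  23  23 288] zmax 61.0 med [ 458. -176.   53.] lo [ 492.1 -132.6   -0.6]
side white [318. 352.] [309 343  22  14 119] zmax 17.0 med [ 446. -187.   12.] lo [nan nan nan]
side white [375. 431.] [364 418  23  24 342] zmax 79.0 med [ 429. -334.   66.] lo [ 4.594e+02 -3.245e+02  3.000e-01]
side white [370. 453.] [358 439  27  23 287] zmax 25.0 med [ 424. -337.   13.] lo [nan nan nan]<stdin>:15: RuntimeWarning: Mean of empty slice.
  ret = um.true_divide(
```

View pics/crop0.png

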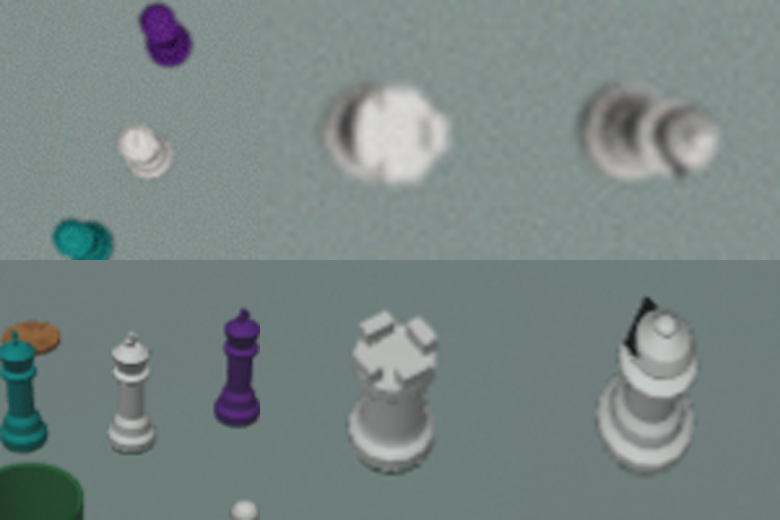

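The crops confirm the choices. The middle one of the three king shapes is white, with a cross. The rook shows battlements and the bishop a slit head. Next I'll locate each foot in both views.

```bash
cat >> h.py <<'E'
from scipy.optimize import least_squares
def fgmask(p):
    L=cv2.cvtColor(p,cv2.COLOR_BGR2LAB).astype(float);bg=cv2.medianBlur(p,5)
    b=cv2.cvtColor(cv2.resize(cv2.medianBlur(cv2.resize(p,None,fx=.25,fy=.25,interpolation=cv2.INTER_AREA),31),(640,480)),cv2.COLOR_BGR2LAB).astype(float)
    return np.linalg.norm(L-b,axis=2)>16
def foot(n,p,guess,R,zf=4.,base=0.,H=50):
    """fit foot circle radius R at height base+zf around guess xy, using contour points away from the lean"""
    g=np.array(guess,float)
    for _ in range(4):
        a,b=proj(n,[[*g,base],[*g,base+H]]); m=fgmask(p)
        l=cv2.connectedComponents(m.astype(np.uint8))[1]; k=l[int(round(a[1])),int(round(a[0]))]
        if k==0: return None
        cn=max(cv2.findContours((l==k).astype(np.uint8),cv2.RETR_EXTERNAL,cv2.CHAIN_APPROX_NONE)[0],key=len).reshape(-1,2).astype(float)
        u=(b-a)/np.linalg.norm(b-a); s=(cn-a)@u
        q=onplane(n,cn[s<-.15*abs(s.min())],base+zf)[:,:2]
        r=least_squares(lambda t:np.hypot(*(q-t[:2]).T)-R+ (1.0 if n=="top" else .7),g,loss='soft_l1'); g=r.x
    return g,np.abs(r.fun).mean(),len(q)
E
python3 - <<'E'
from h import *
im={n:cv2.imread(f"pics/{n}0.png") for n in("top","side")}
# sanity of foreground
G={"king":(592,132,19,(236,226)),"bishop":(418,-340,17,(458,312)),"rook":(446,-187,17,(388,300)),"pawn":(600,-20,14,(310,227)),}
for k,(x,y,R,t) in G.items():
    g=onplane("top",[t],3)[0,:2]
    for n in im: print(k,n,foot(n,im[n],g if n=="top" else g-[0,5],R))
# tumbler, peg, lookalikes
for k,t,z in(("tumbler rim",(295,298),95),("purple foot",(244,183),4),("teal foot",(214,259),4),("peg a",(386,208),5),("peg b",(387,241),5)):
    print(k,onplane("top",[t],z)[0].round())
for k,t,z in(("tumbler base",(262,270),0),("purple foot",(341,194),4),("teal foot",(259,203),4),("peg a",(388,313),5),("peg b",(426,296),5)):
    print(k,onplane("side",[t],z)[0].round())
E
```

```text
king top None
king side (array([607.00629861, 138.73295408]), np.float64(1.9831580590781395), 31)
bishop top (array([ 433.12184377, -327.52470792]), np.float64(2.5752318520446464), 38)
bishop side (array([ 435.44442943, -328.63197109]), np.float64(1.359131122910885), 46)
rook top (array([ 455.24638726, -177.68278732]), np.float64(1.8094064977649802), 35)
rook side None
pawn top (array([609.37552668, -11.54029028]), np.float64(0.7378681479891015), 16)
pawn side None
tumbler rim [458.  15.  95.]
purple foot [697. 128.   4.]
teal foot [535. 186.   4.]
peg a [ 649. -175.    5.]
peg b [ 579. -176.    5.]
tumbler base [458.  15.   0.]
purple foot [703. 130.   4.]
teal foot [539. 189.   4.]
peg a [ 583. -177.    5.]
peg b [ 659. -181.    5.]
```

```bash
sed -i 's/return np.linalg.norm(L-b,axis=2)>16/return cv2.morphologyEx((np.linalg.norm(L-b,axis=2)>14).astype(np.uint8),cv2.MORPH_CLOSE,np.ones((5,5)))>0/; s/k=l\[int.*$/yy,xx=np.nonzero(m); j=np.argmin((xx-a[0])**2+(yy-a[1])**2); k=l[yy[j],xx[j]]/' h.py
python3 - <<'E'
from h import *
im={n:cv2.imread(f"pics/{n}0.png") for n in("top","side")}
G={"king":(592,132,19,(236,226)),"bishop":(418,-340,17,(458,312)),"rook":(446,-187,17,(388,300)),"pawn":(600,-20,14,(310,227)),}
for n in im:
    im[n+"v"]=im[n].copy()
    im[n+"v"][fgmask(im[n])]=im[n+"v"][fgmask(im[n])]//2+np.array([0,0,127],np.uint8)
for k,(x,y,R,t) in G.items():
    g=onplane("top",[t],3)[0,:2]
    for n in ("top","side"):
        f=foot(n,im[n],g,R);print(k,n,f)
        th=np.linspace(0,6.3,200)
        for q in proj(n,np.c_[f[0][0]+R*np.cos(th),f[0][1]+R*np.sin(th),0*th+4]): im[n+"v"][int(round(q[1])),int(round(q[0]))]=(0,255,0)
p,s=im["topv"],im["sidev"]
r=lambda i,x,y,w:cv2.resize(i[y-w:y+w,x-w:x+w],(200,200),interpolation=cv2.INTER_NEAREST)
cv2.imwrite("pics/crop1.png",np.vstack([np.hstack([r(p,234,222,22),r(p,390,300,22),r(p,462,312,22),r(p,310,226,20)]),np.hstack([r(s,300,187,35),r(s,320,338,30),r(s,373,440,38),r(s,343,240,20)])]))
E
```

```text
Traceback (most recent call last):
RuntimeError: dictionary changed size during iteration
```

```bash
cat > m.py <<'E'
from h import *
im={n:cv2.imread(f"pics/{n}0.png") for n in("top","side")}
G={"king":(592,132,19,(236,226)),"bishop":(418,-340,17,(458,312)),"rook":(446,-187,17,(388,300)),"pawn":(600,-20,14,(310,227)),}
for n in ("top","side"):
    im[n+"v"]=im[n].copy()
    im[n+"v"][fgmask(im[n])]=im[n+"v"][fgmask(im[n])]//2+np.array([0,0,127],np.uint8)
for k,(x,y,R,t) in G.items():
    g=onplane("top",[t],3)[0,:2]
    for n in ("top","side"):
        f=foot(n,im[n],g,R);print(k,n,f)
        th=np.linspace(0,6.3,200)
        for q in proj(n,np.c_[f[0][0]+R*np.cos(th),f[0][1]+R*np.sin(th),0*th+4]): im[n+"v"][int(round(q[1])),int(round(q[0]))]=(0,255,0)
p,s=im["topv"],im["sidev"]
r=lambda i,x,y,w:cv2.resize(i[y-w:y+w,x-w:x+w],(200,200),interpolation=cv2.INTER_NEAREST)
cv2.imwrite("pics/crop1.png",np.vstack([np.hstack([r(p,234,222,22),r(p,390,300,22),r(p,462,312,22),r(p,310,226,20)]),np.hstack([r(s,300,187,35),r(s,320,338,30),r(s,373,440,38),r(s,343,240,20)])]))
E
python3 m.py
```

```text
king top (array([608.27601044, 145.33996843]), np.float64(0.5904257013646454), 22)
king side (array([607.270017  , 137.65288719]), np.float64(0.6363785247327555), 18)
bishop top (array([ 433.44622098, -325.12025428]), np.float64(0.9208243040789076), 19)
bishop side (array([ 433.50697879, -329.93141676]), np.float64(0.8909366488393478), 33)
rook top (array([ 456.15795911, -175.09276149]), np.float64(0.9823343268016306), 20)
rook side (array([ 455.90251006, -178.93126646]), np.float64(0.7637967164844583), 25)
pawn top (array([608.12244131, -11.44255017]), np.float64(0.7516108466778296), 17)
pawn side (array([607.74542554, -16.70094724]), np.float64(0.48415583258626277), 14)
```

View pics/crop1.png

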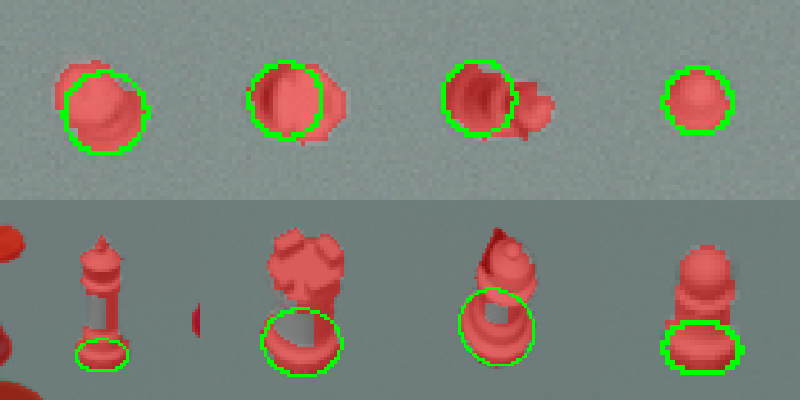

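Feet agree across the two views, apart from a constant camera offset of about 5 mm in y. I'll take the mean and settle the bias with the first grasp. Now a helper for working out the moves.

```bash
cat > go.py <<'E'
import sys
from h import *
from scipy.spatial.transform import Rotation as Ro
o=ctrl.observe(); q=o['orientation']; R=Ro.from_quat([q[1],q[2],q[3],q[0]]).as_matrix()
print("t",round(o['time_s'],2),"pos",o['tool_pos'].round(1),"F",o['wrist_force'].round(1),"w",round(o['gripper_width'],1),"q1,q7",o['qpos'][[0,6]].round(2),"tooly",R[:,1].round(3),"toolz",R[:,2].round(3))
# args: x,y,z triples (grasp-point z above table), yaw = direction of tool y in deg
yaw=float(sys.argv[1])
d=R.T@np.array([np.cos(np.radians(yaw)),np.sin(np.radians(yaw)),0]); tw=np.degrees(np.arctan2(-d[0],d[1]))
for a in sys.argv[2:]:
    t=np.array([float(v) for v in a.split(',')])+[0,0,164]
    s=R.T@(t-o['tool_pos']); print(a,"shift m",(s/1000).round(4),"n",np.linalg.norm(s).round(),"twist",tw.round(1))
E
python3 go.py 90 607.8,141.5,200 607.8,141.5,57
```

```text
t 0.1 pos [160.  629.8 403.8] F [-0.1  0.   0.2] w 87.0 q1,q7 [-1.31 -0.06] tooly [ 0.246  0.969 -0.002] toolz [-0.    -0.002 -1.   ]
607.8,141.5,200 shift m [-0.5542 -0.363   0.0405] n 664.0 twist -14.3
607.8,141.5,57 shift m [-0.5542 -0.3627  0.1835] n 687.0 twist -14.3
```

Call:
{"api": "carry_out", "payload": {
  "increments": [
    [[-0.036,-0.023,0.003],-3,0],
    [[-0.072,-0.046,0.005],-6,0],
    [[-0.107,-0.069,0.008],-9,0],
    [[-0.142,-0.092,0.01],-12,0],
    [[-0.177,-0.115,0.013],-14.3,0],
    [[-0.212,-0.138,0.015],-14.3,0],
    [[-0.247,-0.161,0.018],-14.3,0],
    [[-0.282,-0.184,0.02],-14.3,0]
  ],
  "squeeze": 15
}}

```text
time_s: 0.77
tool_pos: [386.1, 383.1, 383.9]
orientation: [-0.0, -0.0, 1.0, -0.001]
wrist_force: [1.1, 1.3, -0.0]
gripper_width: 87.0
```

```bash
python3 go.py 90 607.8,141.5,200 607.8,141.5,57
```

```text
t 0.77 pos [386.1 383.1 383.9] F [ 1.1  1.3 -0. ] w 87.0 q1,q7 [-0.93  0.75] tooly [-0.001  1.    -0.002] toolz [-0.001 -0.002 -1.   ]
607.8,141.5,200 shift m [-0.2215 -0.2418  0.0202] n 329.0 twist 0.0
607.8,141.5,57 shift m [-0.2216 -0.2415  0.1632] n 366.0 twist 0.0
```

Call:
{"api": "carry_out", "payload": {
  "increments": [
    [[-0.028,-0.03,0.0],0,0],
    [[-0.056,-0.06,0.003],0,0],
    [[-0.084,-0.091,0.006],0,0],
    [[-0.112,-0.122,0.01],0,0],
    [[-0.14,-0.153,0.013],0,0],
    [[-0.168,-0.184,0.016],0,0],
    [[-0.196,-0.214,0.019],0,0],
    [[-0.2215,-0.242,0.02],0,0]
  ]
}}

```text
time_s: 1.43
tool_pos: [608.8, 139.2, 363.4]
orientation: [-0.001, -0.0, 1.0, -0.001]
wrist_force: [-0.1, 0.5, 0.7]
gripper_width: 87.1
```

Call:
{"api": "carry_out", "payload": {
  "increments": [
    [[0,0,0],0,0],
    [[0,0,0],0,0]
  ]
}}

```text
time_s: 1.6
tool_pos: [609.9, 135.5, 362.3]
orientation: [-0.001, 0.003, 1.0, -0.002]
wrist_force: [-1.0, 0.4, -0.5]
gripper_width: 87.0
```

```bash
python3 go.py 90 607.8,141.5,200 607.8,141.5,57; python3 - <<'E'
from h import *
for n in("top","side"):
    p,d=ctrl.camera(n); cv2.imwrite(f"pics/{n}1.png",p)
E
```

```text
t 1.6 pos [609.9 135.5 362.3] F [-1.   0.4 -0.5] w 87.0 q1,q7 [-0.54  1.38] tooly [ 0.006  1.    -0.005] toolz [-0.003 -0.005 -1.   ]
607.8,141.5,200 shift m [ 0.0022  0.006  -0.0017] n 7.0 twist -0.3
607.8,141.5,57 shift m [0.0018 0.0067 0.1413] n 141.0 twist -0.3
```

View pics/side1.png

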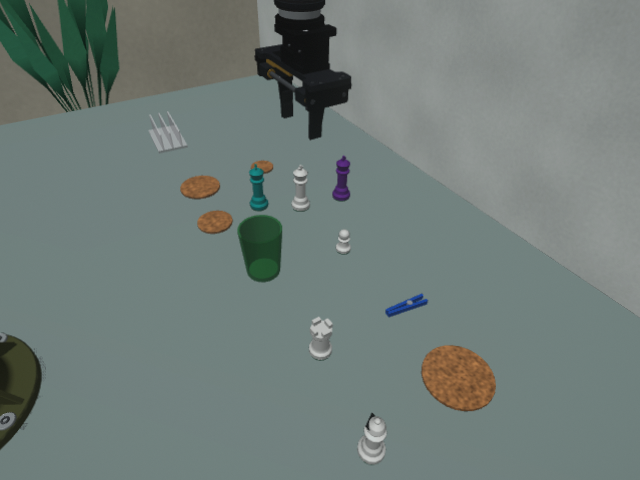

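View pics/top1.png

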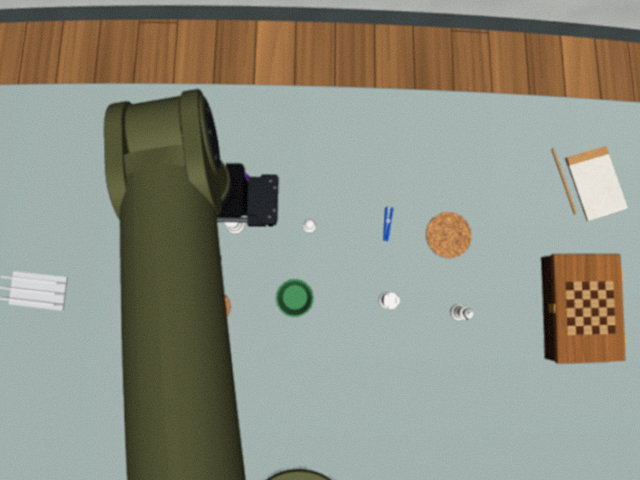

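The side view shows the open gripper with its long body along y. The fingertips are near (287,112) and (316,135), above the white king at (300,187), and the arm is clear of the neighbours. I'll centre it, then go down.

Call:
{"api": "carry_out", "payload": {
  "increments": [
    [[0.002,0.006,0.0],-0.3,0],
    [[0.002,0.006,0.0],-0.3,0],
    [[0.002,0.006,0.015],-0.3,0],
    [[0.002,0.0062,0.035],-0.3,0],
    [[0.002,0.0062,0.055],-0.3,0],
    [[0.002,0.0062,0.07],-0.3,0],
    [[0.002,0.0062,0.07],-0.3,0],
    [[0.002,0.0062,0.07],-0.3,0]
  ]
}}

```text
time_s: 2.37
tool_pos: [605.3, 147.5, 292.3]
orientation: [-0.002, -0.004, 1.0, -0.001]
wrist_force: [0.1, -0.7, 0.1]
gripper_width: 86.8
```

```bash
python3 go.py 90 607.8,141.5,57; python3 - <<'E'
from h import *
for n in("side",):
    p,d=ctrl.camera(n); cv2.imwrite(f"pics/{n}2.png",cv2.resize(p[40:240,200:400],(600,600),interpolation=cv2.INTER_CUBIC))
print(proj("side",[[607.8,141.5,127],[607.8,184.5,109],[607.8,98,109]]))
E
```

```text
t 2.37 pos [605.3 147.5 292.3] F [ 0.1 -0.7  0.1] w 86.8 q1,q7 [-0.55  1.39] tooly [-0.008  1.    -0.002] toolz [-0.005 -0.002 -1.   ]
607.8,141.5,57 shift m [-0.0028 -0.0059  0.0713] n 72.0 twist 0.5
[[298.91314198 151.79107986]
 [288.01233104 150.362386  ]
 [310.89083605 170.80555782]]
```

View pics/side2.png

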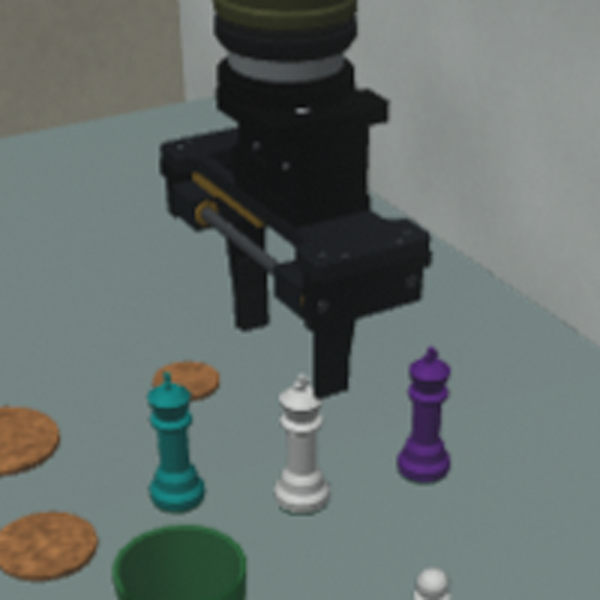

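```bash
python3 - <<'E'
from h import *
for i in range(5):
    o=ctrl.observe();print(o['time_s'],o['tool_pos'].round(2),o['qpos'].round(4),o['qd'].round(3))
    ctrl.camera("side")
E
```

```text
2.4167 [605.88 147.25 293.49] [-0.548   0.3479  0.3268  1.6653 -0.1193  1.151   1.3885] [ 0.006 -0.012  0.01  -0.02  -0.    -0.004 -0.002]
2.4667 [606.27 146.96 294.12] [-0.5477  0.3475  0.3272  1.6645 -0.1193  1.1509  1.3885] [ 0.006 -0.007  0.005 -0.008  0.002 -0.003  0.002]
2.5167 [606.42 146.68 294.35] [-0.5474  0.3473  0.3275  1.6643 -0.1193  1.1508  1.3885] [ 0.005 -0.002  0.002 -0.002 -0.002 -0.002  0.001]
2.5667 [606.49 146.51 294.36] [-0.5472  0.3473  0.3276  1.6643 -0.1193  1.1508  1.3886] [ 0.001  0.001 -0.     0.004 -0.002 -0.001 -0.001]
2.6167 [606.45 146.36 294.14] [-0.5471  0.3475  0.3277  1.6645 -0.1193  1.1507  1.3886] [ 0.004  0.002 -0.     0.006 -0.001 -0.001  0.001]
```

```bash
python3 go.py 90 607.8,141.5,57
```

```text
t 2.67 pos [606.4 146.2 293.9] F [ 0.3  0.3 -0.3] w 86.7 q1,q7 [-0.55  1.39] tooly [-0.006  1.    -0.001] toolz [-0.001 -0.001 -1.   ]
607.8,141.5,57 shift m [-0.0015 -0.0046  0.0729] n 73.0 twist 0.4
```

Call:
{"api": "carry_out", "payload": {
  "increments": [
    [[-0.0015,-0.0046,0.005],0.4,0],
    [[-0.0015,-0.0046,0.018],0.4,0],
    [[-0.0015,-0.0046,0.033],0.4,0],
    [[-0.0015,-0.0046,0.048],0.4,0],
    [[-0.0015,-0.0046,0.06],0.4,0],
    [[-0.0015,-0.0046,0.069],0.4,0],
    [[-0.0015,-0.0046,0.0725],0.4,0],
    [[-0.0015,-0.0046,0.0725],0.4,0]
  ]
}}

```text
time_s: 3.33
tool_pos: [607.5, 141.3, 220.1]
orientation: [-0.002, 0.0, 1.0, -0.001]
wrist_force: [-0.5, 0.1, -0.2]
gripper_width: 86.9
```

```bash
python3 - <<'E'
from h import *
ctrl.camera("side");ctrl.camera("side");ctrl.camera("side")
p,d=ctrl.camera("side"); cv2.imwrite("pics/side3.png",cv2.resize(p[70:230,220:380],(600,600),interpolation=cv2.INTER_CUBIC))
E
python3 go.py 90 607.8,141.5,57
```

```text
t 3.53 pos [608.3 141.6 222.4] F [ 0.9 -0.6  0.5] w 87.0 q1,q7 [-0.53  1.41] tooly [ 0.001  1.    -0.001] toolz [ 0.    -0.001 -1.   ]
607.8,141.5,57 shift m [ 0.0005 -0.0001  0.0014] n 1.0 twist -0.0
```

View pics/side3.png

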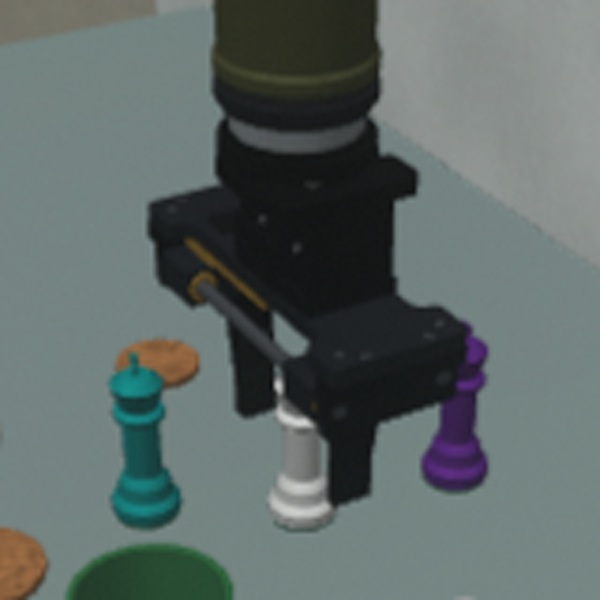

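The king sits between the open fingers, so I'll close on it.

Call:
{"api": "carry_out", "payload": {
  "increments": [
    [[0,0,0.002],0,120],
    [[0,0,0.002],0,150],
    [[0,0,0.002],0,170],
    [[0,0,0.002],0,185],
    [[0,0,0.002],0,200],
    [[0,0,0.002],0,255],
    [[0,0,0.002],0,255],
    [[0,0,0.002],0,255]
  ],
  "squeeze": 15
}}

```text
time_s: 4.2
tool_pos: [608.3, 141.6, 220.4]
orientation: [0.0, 0.0, 1.0, -0.0]
wrist_force: [-0.2, -0.2, -0.2]
gripper_width: 41.8
```

Call:
{"api": "carry_out", "payload": {
  "increments": [
    [[0,0,0],0,255],
    [[0,0,0],0,255],
    [[0,0,0],0,255]
  ]
}}

```text
time_s: 4.45
tool_pos: [608.3, 141.6, 220.4]
orientation: [0.0, 0.0, 1.0, -0.0]
wrist_force: [-0.1, 0.6, -0.6]
gripper_width: 25.0
```

```bash
python3 - <<'E'
from h import *
p,d=ctrl.camera("side"); cv2.imwrite("pics/side4.png",cv2.resize(p[70:230,220:380],(600,600),interpolation=cv2.INTER_CUBIC))
im=p
print(foot("side",p,(607,138),19))
E
python3 go.py 90 607.8,141.5,57
```

```text
(array([607.270017  , 137.65288719]), np.float64(0.6363785246727126), 18)
t 4.5 pos [608.3 141.6 220.3] F [-0.3 -0.9  1. ] w 25.1 q1,q7 [-0.53  1.41] tooly [ 0.001  1.    -0.001] toolz [ 0.    -0.001 -1.   ]
607.8,141.5,57 shift m [ 0.0005 -0.0001 -0.0007] n 1.0 twist -0.0
```

View pics/side4.png

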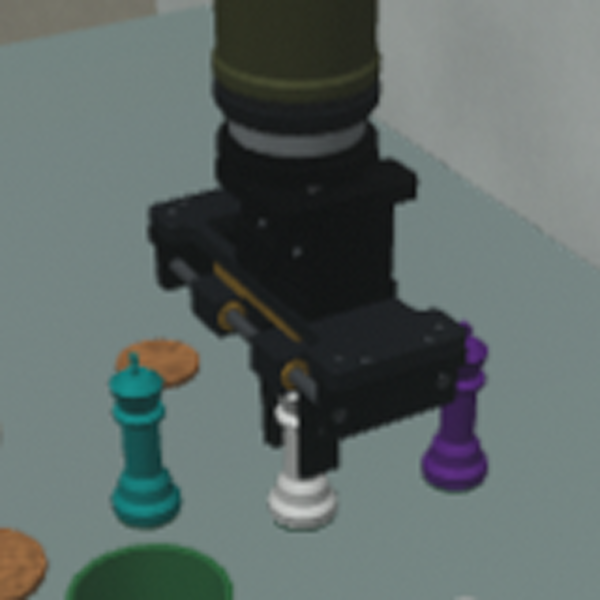

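Call:
{"api": "carry_out", "payload": {
  "increments": [
    [[0,0,0],0,255],
    [[0,0,0],0,255],
    [[0,0,0],0,255],
    [[0,0,0],0,255]
  ]
}}

```text
time_s: 4.83
tool_pos: [608.3, 141.6, 220.3]
orientation: [0.0, 0.0, 1.0, -0.0]
wrist_force: [-0.1, 0.9, -0.2]
gripper_width: 25.0
```

```bash
python3 - <<'E'
from h import *
p,d=ctrl.camera("side")
print(foot("side",p,(607,138),19))
E
python3 go.py 90 607.8,141.5,57
```

```text
(array([607.270017  , 137.65288719]), np.float64(0.6363785246727126), 18)
t 4.88 pos [608.3 141.6 220.3] F [-0.9 -0.  -0.1] w 25.4 q1,q7 [-0.53  1.41] tooly [ 0.001  1.    -0.001] toolz [ 0.    -0.001 -1.   ]
607.8,141.5,57 shift m [ 0.0005 -0.0001 -0.0007] n 1.0 twist -0.0
```

The fingers stopped at 25 mm, but the stem is 20 mm, so the pads are probably catching the collar above it. I'll reopen a little, drop 4 mm and close again.

Call:
{"api": "carry_out", "payload": {
  "increments": [
    [[0,0,0],0,140],
    [[0,0,0],0,140],
    [[0,0,0],0,140],
    [[0,0,0.002],0,140],
    [[0,0,0.004],0,140],
    [[0,0,0.0045],0,140],
    [[0,0,0.0045],0,255],
    [[0,0,0.0045],0,255]
  ]
}}

```text
time_s: 5.55
tool_pos: [608.2, 141.5, 215.7]
orientation: [-0.0, 0.0, 1.0, -0.0]
wrist_force: [-0.6, 0.9, 0.0]
gripper_width: 32.0
```

Call:
{"api": "carry_out", "payload": {
  "increments": [
    [[0,0,0],0,255],
    [[0,0,0],0,255],
    [[0,0,0],0,255],
    [[0,0,0],0,255],
    [[0,0,0],0,255],
    [[0,0,0],0,255]
  ]
}}

```text
time_s: 6.05
tool_pos: [608.3, 141.6, 215.7]
orientation: [0.0, 0.0, 1.0, -0.0]
wrist_force: [0.8, 0.6, 0.0]
gripper_width: 25.2
```

```bash
python3 - <<'E'
from h import *
p,d=ctrl.camera("side")
print(foot("side",p,(607,138),19))
cv2.imwrite("pics/side5.png",cv2.resize(p[110:220,250:360],(600,600),interpolation=cv2.INTER_CUBIC))
E
python3 go.py 90 607.8,141.5,57
```

```text
(array([ 4.54291716e+02, -1.38112791e-01]), np.float64(1.5426976283043374), 27)
t 6.1 pos [608.3 141.6 215.7] F [ 0.4 -0.7  0.2] w 25.1 q1,q7 [-0.53  1.41] tooly [ 0.001  1.    -0.001] toolz [ 0.    -0.001 -1.   ]
607.8,141.5,57 shift m [ 0.0005 -0.0001 -0.0053] n 5.0 twist -0.0
```

View pics/side5.png

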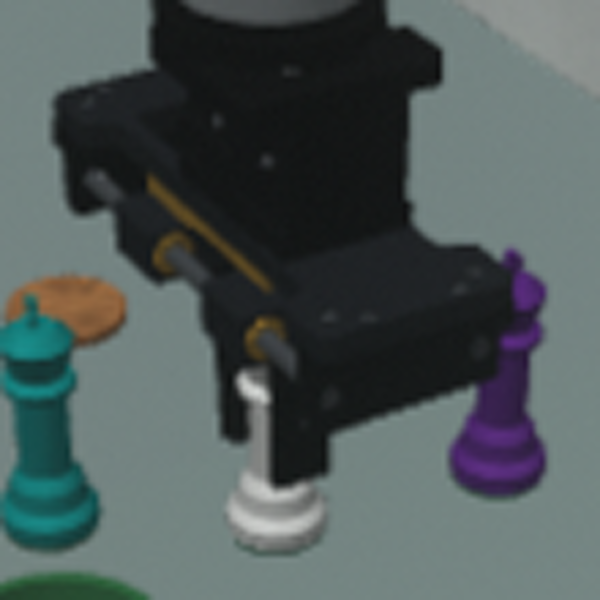

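Call:
{"api": "carry_out", "payload": {
  "increments": [
    [[0,0,-0.004],0,255],
    [[0,0,-0.01],0,255],
    [[0,0,-0.018],0,255],
    [[0,0,-0.026],0,255],
    [[0,0,-0.03],0,255],
    [[0,0,-0.03],0,255],
    [[0,0,-0.03],0,255],
    [[0,0,-0.03],0,255]
  ]
}}

```text
time_s: 6.77
tool_pos: [608.1, 141.6, 245.6]
orientation: [-0.0, 0.0, 1.0, -0.0]
wrist_force: [-0.1, 0.4, 0.5]
gripper_width: 25.0
```

```bash
python3 - <<'E'
from h import *
p,d=ctrl.camera("side")
cv2.imwrite("pics/side6.png",cv2.resize(p[110:220,250:360],(600,600),interpolation=cv2.INTER_CUBIC))
E
python3 go.py 90 607.8,141.5,57
```

```text
t 6.82 pos [608.  141.6 245.3] F [ 0.5 -0.   0.1] w 25.1 q1,q7 [-0.53  1.4 ] tooly [ 0.001  1.    -0.001] toolz [-0.001 -0.001 -1.   ]
607.8,141.5,57 shift m [ 0.0002 -0.      0.0243] n 24.0 twist -0.0
```

View pics/side6.png

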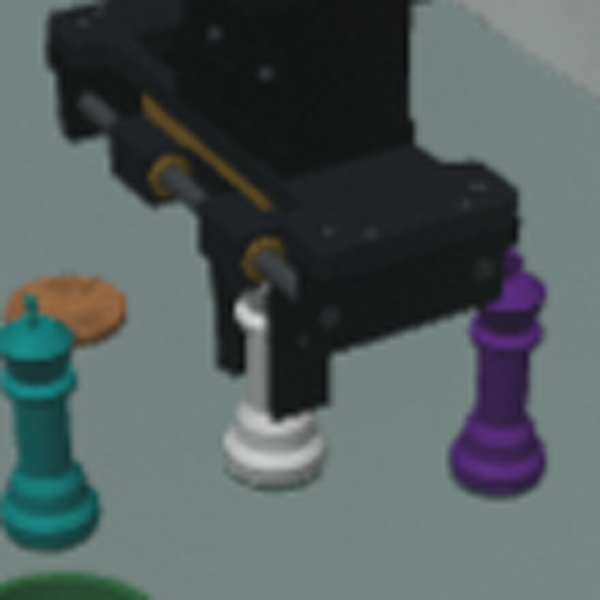

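The king is lifted and hangs upright. The centred grasp puts the side camera at about −3.9 mm in y and the top camera at about +3.7, so the mean of the two is right. Next I'll carry it to the 100 mm disc at (595,−311).

Call:
{"api": "carry_out", "payload": {
  "increments": [
    [[0,0,-0.02],0,255],
    [[0,0,-0.045],0,255],
    [[0,0,-0.07],0,255],
    [[0,-0.01,-0.085],0,255],
    [[0,-0.035,-0.09],0,255],
    [[0,-0.065,-0.09],0,255],
    [[0.001,-0.098,-0.09],0,255],
    [[0.001,-0.131,-0.09],0,255]
  ]
}}

```text
time_s: 7.48
tool_pos: [606.6, 9.8, 335.2]
orientation: [-0.001, -0.0, 1.0, -0.001]
wrist_force: [-0.3, 0.1, 0.2]
gripper_width: 25.5
```

```bash
python3 go.py 90 595,-311,160
```

```text
t 7.48 pos [606.6   9.8 335.2] F [-0.3  0.1  0.2] w 25.5 q1,q7 [-0.4  1.6] tooly [-0.001  1.    -0.001] toolz [-0.001 -0.001 -1.   ]
595,-311,160 shift m [ 0.0118 -0.3207  0.0116] n 321.0 twist 0.0
```

Call:
{"api": "carry_out", "payload": {
  "increments": [
    [[0.001,-0.035,-0.001],0,255],
    [[0.002,-0.075,-0.001],0,255],
    [[0.004,-0.115,0.0],0,255],
    [[0.006,-0.155,0.0],0,255],
    [[0.008,-0.195,0.0],0,255],
    [[0.009,-0.235,0.0],0,255],
    [[0.011,-0.27,0.0],0,255],
    [[0.012,-0.3,0.0],0,255]
  ]
}}

```text
time_s: 8.15
tool_pos: [593.7, -293.4, 335.2]
orientation: [-0.001, 0.001, 1.0, -0.001]
wrist_force: [-0.5, 0.0, -0.0]
gripper_width: 25.1
```

```bash
python3 - <<'E'
from h import *
for i in range(5): p,d=ctrl.camera("side")
cv2.imwrite("pics/side7.png",p[180:480,300:620])
E
python3 go.py 90 595,-311,160 595,-311,58.5
```

```text
t 8.4 pos [ 595.  -289.5  334.9] F [0.1 0.7 0.3] w 25.1 q1,q7 [0.01 2.14] tooly [-0.001  1.     0.   ] toolz [-0.002  0.    -1.   ]
595,-311,160 shift m [-0.     -0.0215  0.0109] n 24.0 twist 0.0
595,-311,58.5 shift m [-0.0002 -0.0215  0.1124] n 114.0 twist 0.0
```

View pics/side7.png

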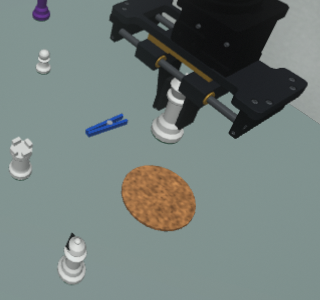

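Call:
{"api": "carry_out", "payload": {
  "increments": [
    [[0,-0.01,0.01],0,255],
    [[0,-0.0215,0.025],0,255],
    [[0,-0.0215,0.045],0,255],
    [[0,-0.0215,0.065],0,255],
    [[0,-0.0215,0.082],0,255],
    [[0,-0.0215,0.095],0,255],
    [[0,-0.0215,0.1],0,255],
    [[0,-0.0215,0.1],0,255]
  ]
}}

```text
time_s: 9.07
tool_pos: [594.2, -310.6, 232.5]
orientation: [-0.003, -0.001, 1.0, 0.001]
wrist_force: [-0.5, -0.4, -0.7]
gripper_width: 25.5
```

```bash
python3 - <<'E'
from h import *
for i in range(4): p,d=ctrl.camera("side")
cv2.imwrite("pics/side8.png",cv2.resize(p[280:420,390:530],(600,600),interpolation=cv2.INTER_CUBIC))
print(foot("side",p,(595,-315),19,base=12))
E
python3 go.py 90 595,-311,70 595,-311,58
```

```text
(array([ 559.4077497 , -334.70556995]), np.float64(4.2549301642566855), 50)
t 9.27 pos [ 595.3 -311.4  236.1] F [-0.4 -0.  -1.1] w 25.3 q1,q7 [0.06 2.21] tooly [-0.001  1.    -0.001] toolz [ 0.    -0.001 -1.   ]
595,-311,70 shift m [0.0003 0.0004 0.0021] n 2.0 twist 0.1
595,-311,58 shift m [0.0003 0.0004 0.0141] n 14.0 twist 0.1
```

View pics/side8.png

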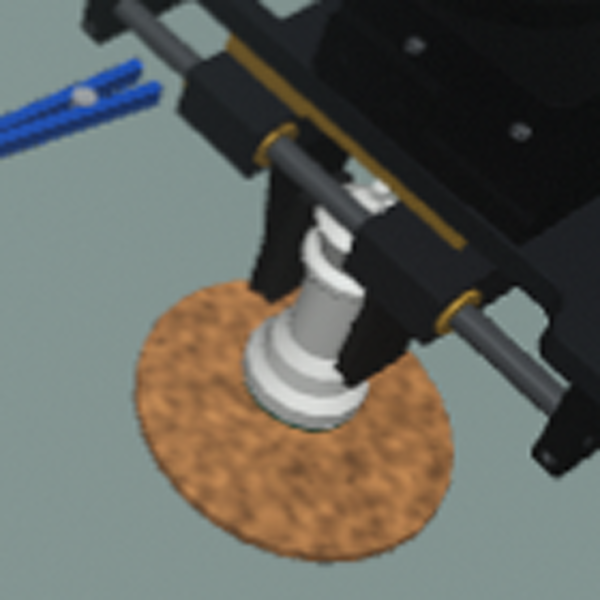

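```bash
python3 - <<'E'
from h import *
c=np.array([595.3,-313.8])
for P in ([*c,6],[*c,18.4],[*c,22.4]): print(((proj("side",[P])[0]-[390,280])*600/140).round())
E
```

```text
[290. 411.]
[299. 389.]
[302. 382.]
```

Call:
{"api": "carry_out", "payload": {
  "increments": [
    [[0.0015,0,0.003],0,255],
    [[0.0015,0,0.006],0,255],
    [[0.0015,0,0.009],0,255],
    [[0.0015,0,0.012],0,255],
    [[0.0015,0,0.0135],0,255],
    [[0.0015,0,0.0138],0,255],
    [[0.0015,0,0.0138],0,255],
    [[0.0015,0,0.0138],0,255]
  ]
}}

```text
time_s: 9.93
tool_pos: [593.8, -311.4, 222.3]
orientation: [0.0, -0.0, 1.0, -0.0]
wrist_force: [0.0, -0.2, -1.0]
gripper_width: 25.2
```

Call:
{"api": "carry_out", "payload": {
  "increments": [
    [[0,0,0],0,255],
    [[0,0,0],0,255]
  ]
}}

```text
time_s: 10.1
tool_pos: [593.9, -311.4, 222.5]
orientation: [0.0, -0.0, 1.0, -0.0]
wrist_force: [0.7, -1.0, -0.2]
gripper_width: 25.4
```

```bash
python3 go.py 90 595,-311,57.7
```

```text
t 10.1 pos [ 593.9 -311.4  222.5] F [ 0.7 -1.  -0.2] w 25.4 q1,q7 [0.07 2.22] tooly [-0.001  1.    -0.001] toolz [ 0.    -0.001 -1.   ]
595,-311,57.7 shift m [-0.0011  0.0004  0.0008] n 1.0 twist 0.1
```

Call:
{"api": "carry_out", "payload": {
  "increments": [
    [[0,0,0.0006],0,255],
    [[0,0,0.001],0,255],
    [[0,0,0.001],0,255],
    [[0,0,0.001],0,170],
    [[0,0,0.001],0,150],
    [[0,0,0.001],0,60],
    [[0,0,0.001],0,0],
    [[0,0,0.001],0,0]
  ]
}}

```text
time_s: 10.77
tool_pos: [593.8, -311.4, 221.4]
orientation: [0.0, -0.0, 1.0, -0.0]
wrist_force: [-0.8, -0.2, -0.2]
gripper_width: 47.7
```

Call:
{"api": "carry_out", "payload": {
  "increments": [
    [[0,0,0],0,0],
    [[0,0,0],0,0],
    [[0,0,0],0,0],
    [[0,0,0],0,0],
    [[0,0,-0.01],0,0],
    [[0,0,-0.025],0,0],
    [[0,0,-0.05],0,0],
    [[0,0,-0.08],0,0]
  ]
}}

```text
time_s: 11.43
tool_pos: [593.4, -311.1, 302.2]
orientation: [-0.001, -0.0, 1.0, -0.0]
wrist_force: [0.7, 0.2, -0.4]
gripper_width: 86.2
```

```bash
python3 - <<'E'
from h import *
for i in range(4): p,d=ctrl.camera("side")
cv2.imwrite("pics/side9.png",cv2.resize(p[280:420,390:530],(600,600),interpolation=cv2.INTER_CUBIC))
E
python3 go.py 90 450,-327.5,150
```

```text
t 11.63 pos [ 594.2 -311.8  304.2] F [-0.8  0.  -1.5] w 86.6 q1,q7 [0.05 2.19] tooly [-0.001  1.    -0.002] toolz [ 0.004 -0.002 -1.   ]
450,-327.5,150 shift m [ 0.1442 -0.0156 -0.0103] n 145.0 twist 0.0
```

View pics/side9.png

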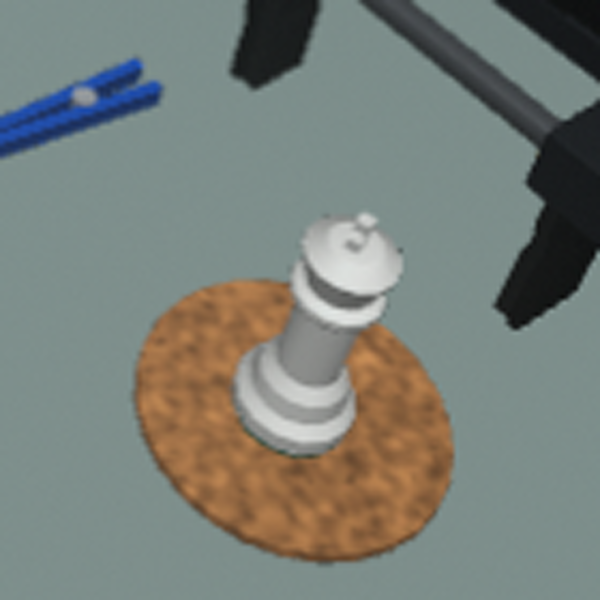

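The king stands upright in the middle of its disc: its foot is near (295,402) in the crop and I expected (293,404). Next is the bishop.

Call:
{"api": "carry_out", "payload": {
  "increments": [
    [[0.02,-0.002,-0.005],0,0],
    [[0.045,-0.005,-0.006],0,0],
    [[0.075,-0.008,-0.006],0,0],
    [[0.105,-0.012,-0.006],0,0],
    [[0.135,-0.0155,-0.006],0,0],
    [[0.155,-0.0155,-0.006],0,0],
    [[0.1605,-0.0155,-0.006],0,0],
    [[0.1605,-0.0155,-0.006],0,0]
  ]
}}

```text
time_s: 12.3
tool_pos: [432.2, -327.7, 309.4]
orientation: [0.002, 0.001, 1.0, -0.0]
wrist_force: [0.5, -0.1, -0.1]
gripper_width: 87.2
```

```bash
python3 - <<'E'
from h import *
for i in range(5): p,d=ctrl.camera("side")
cv2.imwrite("pics/side10.png",p[200:480,240:580])
E
python3 go.py 90 433.5,-327.5,145 433.5,-327.5,37
```

```text
t 12.55 pos [ 435.1 -326.9  309.5] F [-0.8  0.   0.1] w 87.4 q1,q7 [0.06 2.27] tooly [-0.003  1.    -0.003] toolz [ 0.004 -0.003 -1.   ]
433.5,-327.5,145 shift m [ 0.0016 -0.0006  0.0005] n 2.0 twist 0.2
433.5,-327.5,37 shift m [ 0.0021 -0.0004  0.1085] n 108.0 twist 0.2
```

View pics/side10.png

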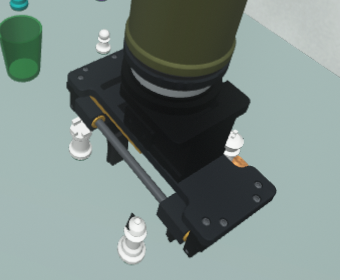

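Call:
{"api": "carry_out", "payload": {
  "increments": [
    [[0.002,-0.0005,0.01],0.2,0],
    [[0.002,-0.0005,0.03],0.2,0],
    [[0.002,-0.0005,0.05],0.2,0],
    [[0.002,-0.0005,0.07],0.2,0],
    [[0.002,-0.0005,0.088],0.2,0],
    [[0.002,-0.0005,0.102],0.2,60],
    [[0.002,-0.0005,0.1085],0.2,120],
    [[0.002,-0.0005,0.1085],0.2,120]
  ]
}}

```text
time_s: 13.22
tool_pos: [433.1, -326.9, 198.7]
orientation: [0.0, 0.0, 1.0, -0.001]
wrist_force: [-0.6, 0.3, 0.5]
gripper_width: 74.5
```

Call:
{"api": "carry_out", "payload": {
  "increments": [
    [[0,0,0],0,120],
    [[0,0,0],0,150],
    [[0,0,0],0,150]
  ]
}}

```text
time_s: 13.47
tool_pos: [433.5, -327.2, 199.5]
orientation: [0.001, 0.0, 1.0, -0.001]
wrist_force: [-0.4, 0.8, 1.1]
gripper_width: 54.6
```

```bash
python3 - <<'E'
from h import *
p,d=ctrl.camera("side")
cv2.imwrite("pics/side11.png",cv2.resize(p[340:480,300:440],(600,600),interpolation=cv2.INTER_CUBIC))
E
python3 go.py 90 433.5,-327.5,37
```

```text
t 13.52 pos [ 433.5 -327.2  199.5] F [-0.8  0.3 -0.3] w 51.1 q1,q7 [0.1  2.35] tooly [ 0.     1.    -0.002] toolz [ 0.002 -0.002 -1.   ]
433.5,-327.5,37 shift m [ 0.     -0.0003 -0.0015] n 1.0 twist -0.0
```

View pics/side11.png

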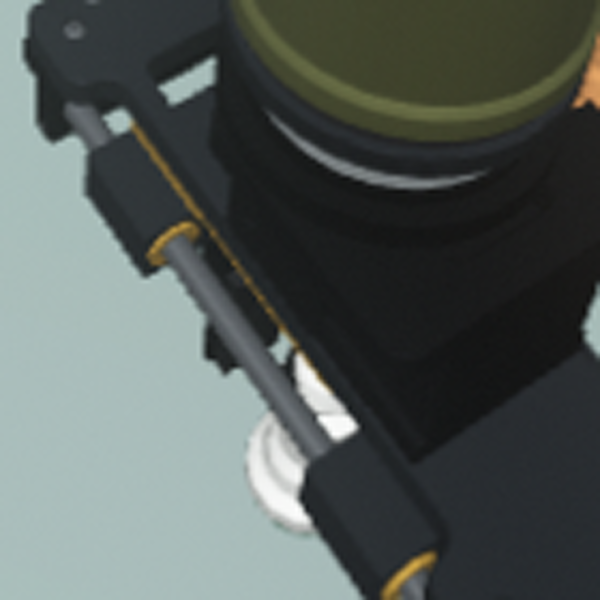

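Bishop between the fingers, foot at (285,470) in the crop. I'll raise 1.5 mm and close.

Call:
{"api": "carry_out", "payload": {
  "increments": [
    [[0,0,-0.001],0,180],
    [[0,0,-0.0015],0,190],
    [[0,0,-0.0015],0,200],
    [[0,0,-0.0015],0,210],
    [[0,0,-0.0015],0,255],
    [[0,0,-0.0015],0,255],
    [[0,0,-0.0015],0,255],
    [[0,0,-0.0015],0,255]
  ]
}}

```text
time_s: 14.18
tool_pos: [433.7, -327.3, 201.4]
orientation: [0.001, 0.0, 1.0, -0.001]
wrist_force: [0.2, 0.7, 4.1]
gripper_width: 24.4
```

Call:
{"api": "carry_out", "payload": {
  "increments": [
    [[0,0,0],0,255],
    [[0,0,0],0,255],
    [[0,0,0],0,255]
  ]
}}

```text
time_s: 14.43
tool_pos: [433.7, -327.3, 201.4]
orientation: [0.001, 0.0, 1.0, -0.001]
wrist_force: [0.3, 1.2, 3.8]
gripper_width: 24.0
```

```bash
python3 - <<'E'
from h import *
p,d=ctrl.camera("side")
cv2.imwrite("pics/side12.png",cv2.resize(p[340:480,300:440],(600,600),interpolation=cv2.INTER_CUBIC))
E
python3 go.py 90 433.5,-327.5,37
```

```text
t 14.48 pos [ 433.7 -327.3  201.4] F [0.1 0.6 3. ] w 24.9 q1,q7 [0.1  2.35] tooly [ 0.     1.    -0.002] toolz [ 0.002 -0.002 -1.   ]
433.5,-327.5,37 shift m [ 0.0002 -0.0002  0.0004] n 1.0 twist -0.0
```

View pics/side12.png

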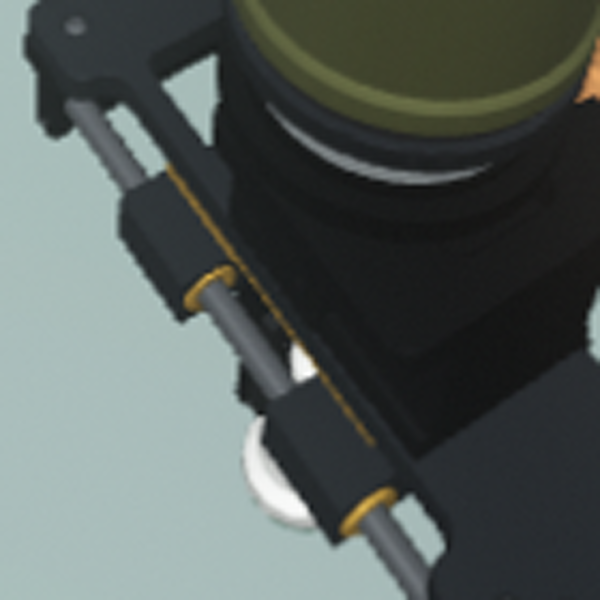

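The +3.8 N vertical force suggests the fingertips are wedged on the foot's flare. I'll reopen, rise 4 mm and close again.

Call:
{"api": "carry_out", "payload": {
  "increments": [
    [[0,0,0],0,130],
    [[0,0,0],0,130],
    [[0,0,0],0,130],
    [[0,0,-0.002],0,130],
    [[0,0,-0.004],0,130],
    [[0,0,-0.004],0,200],
    [[0,0,-0.004],0,255],
    [[0,0,-0.004],0,255]
  ]
}}

```text
time_s: 15.15
tool_pos: [433.7, -327.3, 205.5]
orientation: [0.001, 0.0, 1.0, -0.001]
wrist_force: [0.2, -0.2, -0.7]
gripper_width: 30.1
```

Call:
{"api": "carry_out", "payload": {
  "increments": [
    [[0,0,0],0,255],
    [[0,0,0],0,255],
    [[0,0,0],0,255],
    [[0,0,0],0,255],
    [[0,0,0],0,255],
    [[0,0,0],0,255]
  ]
}}

```text
time_s: 15.65
tool_pos: [433.7, -327.3, 205.4]
orientation: [0.001, 0.0, 1.0, -0.001]
wrist_force: [0.2, -0.1, 0.3]
gripper_width: 19.0
```

```bash
python3 go.py 90 433.5,-327.5,41
```

```text
t 15.65 pos [ 433.7 -327.3  205.4] F [ 0.2 -0.1  0.3] w 19.0 q1,q7 [0.1  2.34] tooly [ 0.     1.    -0.002] toolz [ 0.002 -0.002 -1.   ]
433.5,-327.5,41 shift m [ 0.0002 -0.0002  0.0004] n 1.0 twist -0.0
```

Clean grip on the stem now (19 mm). Lift.

Call:
{"api": "carry_out", "payload": {
  "increments": [
    [[0,0,-0.005],0,255],
    [[0,0,-0.015],0,255],
    [[0,0,-0.03],0,255],
    [[0,0,-0.05],0,255],
    [[0,0,-0.075],0,255],
    [[0,0,-0.1],0,255],
    [[0,0,-0.12],0,255],
    [[0,0,-0.125],0,255]
  ]
}}

```text
time_s: 16.32
tool_pos: [434.1, -328.1, 335.0]
orientation: [0.004, 0.0, 1.0, -0.003]
wrist_force: [0.2, -0.1, -0.2]
gripper_width: 19.4
```

Call:
{"api": "carry_out", "payload": {
  "increments": [
    [[-0.015,0.015,0],0,255],
    [[-0.03,0.04,0],0,255],
    [[-0.045,0.075,0],0,255],
    [[-0.055,0.11,0],0,255],
    [[-0.06,0.145,0],0,255],
    [[-0.065,0.18,0],0,255],
    [[-0.07,0.215,0],0,255],
    [[-0.07,0.245,0],0,255]
  ]
}}

```text
time_s: 16.98
tool_pos: [504.5, -80.4, 334.2]
orientation: [0.004, -0.001, 1.0, -0.002]
wrist_force: [0.8, 0.7, -0.8]
gripper_width: 19.7
```

```bash
python3 - <<'E'
from h import *
p,d=ctrl.camera("side")
cv2.imwrite("pics/side13.png",p)
E
python3 go.py 90 455,308.6,170
```

```text
t 17.03 pos [504.6 -74.  333.9] F [-0.9  6.2 -0.5] w 19.5 q1,q7 [-0.28  1.7 ] tooly [-0.008  1.    -0.   ] toolz [ 0.008 -0.    -1.   ]
455,308.6,170 shift m [ 0.0464  0.383  -0.0006] n 386.0 twist 0.5
```

View pics/side13.png

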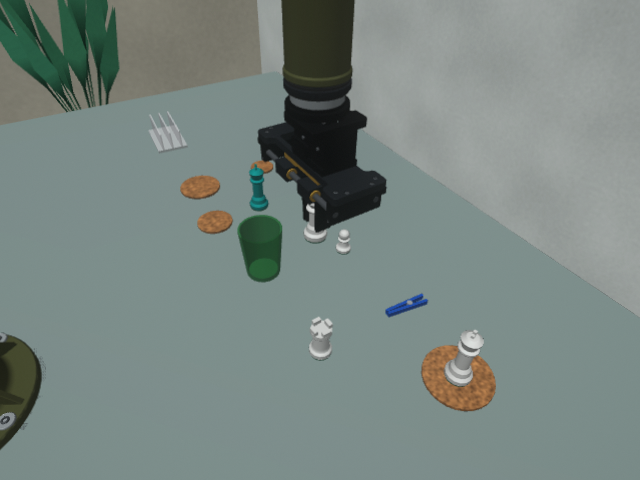

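The bishop is held upright near (315,228), and the king stands on its disc at (459,370). I'll carry on to the 84 mm disc.

Call:
{"api": "carry_out", "payload": {
  "increments": [
    [[0,0.035,0],0,255],
    [[0,0.073,0],0,255],
    [[0.002,0.111,0],0,255],
    [[0.005,0.149,0],0,255],
    [[0.01,0.187,0],0,255],
    [[0.015,0.225,0],0,255],
    [[0.02,0.255,0],0,255],
    [[0.025,0.28,0],0,255]
  ]
}}

```text
time_s: 17.7
tool_pos: [476.3, 208.3, 333.3]
orientation: [0.004, -0.005, 1.0, 0.0]
wrist_force: [-0.3, 0.5, -0.5]
gripper_width: 19.0
```

```bash
python3 go.py 90 455,308.6,170
```

```text
t 17.7 pos [476.3 208.3 333.3] F [-0.3  0.5 -0.5] w 19.0 q1,q7 [-0.59  1.13] tooly [-0.011  1.     0.   ] toolz [ 0.007  0.    -1.   ]
455,308.6,170 shift m [ 0.0202  0.1005 -0.0008] n 103.0 twist 0.6
```

Call:
{"api": "carry_out", "payload": {
  "increments": [
    [[0.004,0.025,0],0.6,255],
    [[0.01,0.05,0],0.6,255],
    [[0.015,0.075,0],0.6,255],
    [[0.02,0.095,0],0.6,255],
    [[0.02,0.1,0],0.6,255],
    [[0.02,0.1,0],0.6,255],
    [[0.02,0.1,0],0.6,255]
  ]
}}

```text
time_s: 18.28
tool_pos: [455.7, 307.0, 332.8]
orientation: [0.003, 0.0, 1.0, -0.001]
wrist_force: [-0.6, -0.4, 0.3]
gripper_width: 19.4
```

```bash
python3 - <<'E'
from h import *
for i in range(4): ctrl.camera("side")
E
python3 go.py 90 455,308.6,60 455,308.6,47.4
```

```text
t 18.48 pos [455.9 306.5 333.2] F [-0.1  0.2 -0.5] w 19.2 q1,q7 [-0.69  0.93] tooly [ 0.002  1.    -0.   ] toolz [ 0.007 -0.    -1.   ]
455,308.6,60 shift m [0.0017 0.0021 0.1092] n 109.0 twist -0.1
455,308.6,47.4 shift m [0.0018 0.0021 0.1218] n 122.0 twist -0.1
```

Call:
{"api": "carry_out", "payload": {
  "increments": [
    [[0.0017,0.002,0.012],0,255],
    [[0.0017,0.002,0.03],0,255],
    [[0.0017,0.002,0.05],0,255],
    [[0.0017,0.002,0.07],0,255],
    [[0.0017,0.002,0.09],0,255],
    [[0.0017,0.002,0.103],0,255],
    [[0.0017,0.002,0.108],0,255],
    [[0.0017,0.002,0.108],0,255]
  ]
}}

```text
time_s: 19.15
tool_pos: [454.4, 307.6, 223.3]
orientation: [0.002, 0.002, 1.0, -0.001]
wrist_force: [-0.4, -0.1, -1.0]
gripper_width: 19.0
```

```bash
python3 - <<'E'
from h import *
for i in range(5): p,d=ctrl.camera("side")
cv2.imwrite("pics/side14.png",cv2.resize(p[100:230,150:280],(600,600),interpolation=cv2.INTER_CUBIC))
c=(455.2,305.8)
for z in (6,16,24): print(((proj("side",[[*c,z]])[0]-[150,100])*600/130).round())
E
python3 go.py 90 455,308.6,47.4
```

```text
[230. 398.]
[226. 380.]
[223. 365.]
t 19.4 pos [455.5 308.7 226.4] F [-0.4 -0.6 -0.2] w 19.3 q1,q7 [-0.69  0.93] tooly [0.002 1.    0.001] toolz [ 0.009  0.001 -1.   ]
455,308.6,47.4 shift m [ 0.0006 -0.0001  0.015 ] n 15.0 twist -0.1
```

View pics/side14.png

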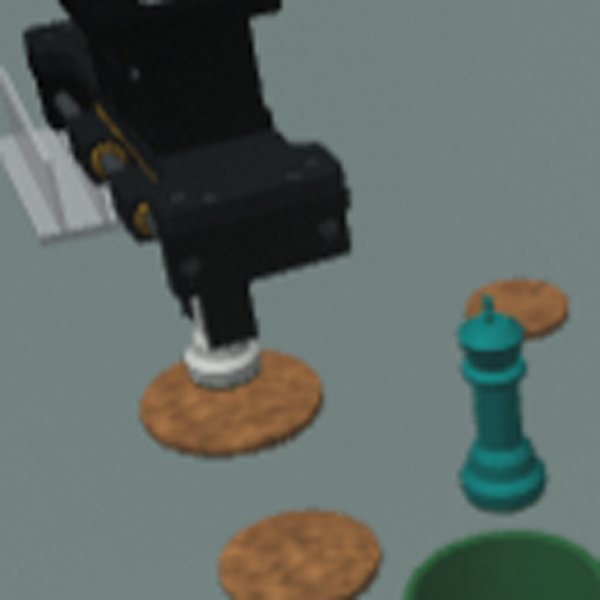

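Aligned: foot centre near (223,365), and I expected (223,363). Lowering.

Call:
{"api": "carry_out", "payload": {
  "increments": [
    [[0.0005,0,0.003],0,255],
    [[0.0005,0,0.006],0,255],
    [[0.0005,0,0.009],0,255],
    [[0.0005,0,0.012],0,255],
    [[0.0005,0,0.014],0,255],
    [[0.0005,0,0.0145],0,255],
    [[0.0005,0,0.0145],0,255],
    [[0.0005,0,0.0145],0,255]
  ]
}}

```text
time_s: 20.07
tool_pos: [455.1, 308.7, 211.8]
orientation: [0.004, 0.001, 1.0, 0.0]
wrist_force: [0.1, -0.0, -1.3]
gripper_width: 19.5
```

Call:
{"api": "carry_out", "payload": {
  "increments": [
    [[0,0,0],0,255],
    [[0,0,0],0,255]
  ]
}}

```text
time_s: 20.23
tool_pos: [455.1, 308.8, 211.8]
orientation: [0.004, 0.001, 1.0, 0.0]
wrist_force: [-0.0, -0.4, -0.0]
gripper_width: 19.5
```

```bash
python3 go.py 90 455,308.6,47.4
```

```text
t 20.23 pos [455.1 308.8 211.8] F [-0.  -0.4 -0. ] w 19.5 q1,q7 [-0.69  0.93] tooly [0.002 1.    0.001] toolz [ 0.009  0.001 -1.   ]
455,308.6,47.4 shift m [ 0.0001 -0.0002  0.0004] n 0.0 twist -0.1
```

Call:
{"api": "carry_out", "payload": {
  "increments": [
    [[0,0,0.0008],0,255],
    [[0,0,0.0008],0,255],
    [[0,0,0.0008],0,185],
    [[0,0,0.0008],0,160],
    [[0,0,0.0008],0,60],
    [[0,0,0.0008],0,0],
    [[0,0,0.0008],0,0],
    [[0,0,0.0008],0,0]
  ]
}}

```text
time_s: 20.9
tool_pos: [455.0, 308.7, 210.9]
orientation: [0.004, 0.001, 1.0, 0.0]
wrist_force: [0.7, 0.4, -0.2]
gripper_width: 49.2
```

Call:
{"api": "carry_out", "payload": {
  "increments": [
    [[0,0,0],0,0],
    [[0,0,0],0,0],
    [[0,0,0],0,0],
    [[0,0,-0.01],0,0],
    [[0,0,-0.03],0,0],
    [[0,0,-0.06],0,0],
    [[0,0,-0.09],0,0],
    [[0,0,-0.12],0,0]
  ]
}}

```text
time_s: 21.57
tool_pos: [453.8, 308.5, 332.9]
orientation: [0.004, 0.001, 1.0, 0.0]
wrist_force: [0.8, 0.4, -0.3]
gripper_width: 86.5
```

```bash
python3 - <<'E'
from h import *
for i in range(4): p,d=ctrl.camera("side")
cv2.imwrite("pics/side15.png",cv2.resize(p[100:230,150:280],(600,600),interpolation=cv2.INTER_CUBIC))
E
python3 go.py 90 456,-177,170
```

```text
t 21.77 pos [454.2 308.7 332.4] F [-0.3 -0.3  0.4] w 87.0 q1,q7 [-0.7   0.93] tooly [0.003 1.    0.003] toolz [ 0.011  0.003 -1.   ]
456,-177,170 shift m [-0.0031 -0.4857 -0.0028] n 486.0 twist -0.1
```

View pics/side15.png

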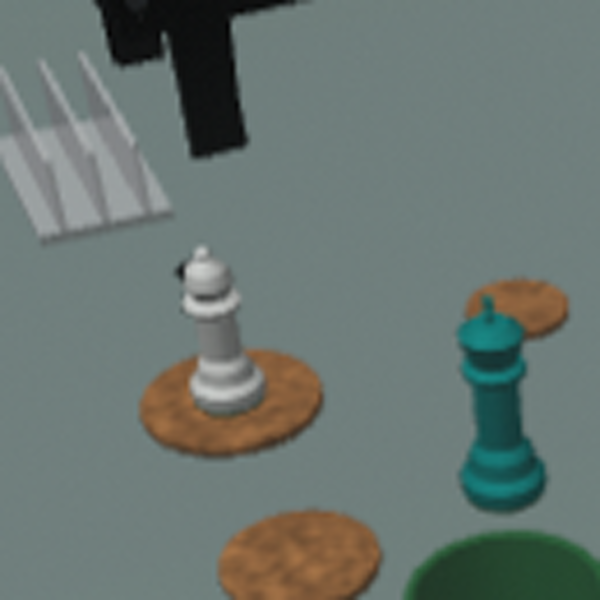

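The bishop is upright, with its foot at (227,388) on the disc at (231,400). Now the rook.

Call:
{"api": "carry_out", "payload": {
  "increments": [
    [[-0.012,-0.036,0],0,0],
    [[-0.025,-0.075,0],0,0],
    [[-0.035,-0.114,0],0,0],
    [[-0.042,-0.153,0],0,0],
    [[-0.046,-0.193,0],0,0],
    [[-0.048,-0.233,0],0,0],
    [[-0.048,-0.273,0],0,0],
    [[-0.045,-0.31,0],0,0]
  ]
}}

```text
time_s: 22.43
tool_pos: [497.7, -3.9, 330.8]
orientation: [0.004, 0.002, 1.0, 0.001]
wrist_force: [0.4, 0.2, -0.2]
gripper_width: 87.0
```

```bash
python3 go.py 90 456,-177,160
```

```text
t 22.43 pos [497.7  -3.9 330.8] F [ 0.4  0.2 -0.2] w 87.0 q1,q7 [-0.35  1.54] tooly [0.003 1.    0.002] toolz [ 0.009  0.002 -1.   ]
456,-177,160 shift m [ 0.0411 -0.1732  0.0061] n 178.0 twist -0.2
```

Call:
{"api": "carry_out", "payload": {
  "increments": [
    [[0.006,-0.036,0.0],0,0],
    [[0.014,-0.075,0.0],0,0],
    [[0.022,-0.11,0.001],0,0],
    [[0.03,-0.14,0.002],0,0],
    [[0.036,-0.162,0.004],-0.2,0],
    [[0.041,-0.173,0.006],-0.2,0],
    [[0.041,-0.173,0.006],-0.2,0],
    [[0.041,-0.173,0.006],-0.2,0]
  ]
}}

```text
time_s: 23.1
tool_pos: [455.6, -176.6, 323.0]
orientation: [0.003, 0.001, 1.0, 0.001]
wrist_force: [1.0, 0.7, -0.2]
gripper_width: 87.2
```

```bash
python3 - <<'E'
from h import *
for i in range(5): ctrl.camera("side")
E
python3 go.py 90 456,-177,100 456,-177,36
```

```text
t 23.35 pos [ 456.6 -175.4  324. ] F [-0.8  0.   0.2] w 87.0 q1,q7 [-0.16  1.9 ] tooly [-0.002  1.     0.002] toolz [ 0.008  0.002 -1.   ]
456,-177,100 shift m [ 0.0011 -0.0017  0.06  ] n 60.0 twist 0.1
456,-177,36 shift m [ 0.0017 -0.0018  0.124 ] n 124.0 twist 0.1
```

Call:
{"api": "carry_out", "payload": {
  "increments": [
    [[0.0016,-0.0017,0.012],0,0],
    [[0.0016,-0.0017,0.032],0,0],
    [[0.0016,-0.0017,0.052],0,0],
    [[0.0016,-0.0017,0.072],0,0],
    [[0.0016,-0.0017,0.092],0,0],
    [[0.0016,-0.0017,0.112],0,40],
    [[0.0016,-0.0017,0.121],0,80],
    [[0.0016,-0.0017,0.122],0,100]
  ]
}}

```text
time_s: 24.02
tool_pos: [455.4, -175.9, 200.2]
orientation: [0.002, -0.002, 1.0, 0.001]
wrist_force: [-0.0, 0.5, 0.9]
gripper_width: 74.3
```

Call:
{"api": "carry_out", "payload": {
  "increments": [
    [[0,0,0],0,110],
    [[0,0,0],0,120],
    [[0,0,0],0,130]
  ]
}}

```text
time_s: 24.27
tool_pos: [456.0, -175.9, 201.3]
orientation: [0.003, -0.002, 1.0, 0.001]
wrist_force: [-0.2, -0.3, 1.0]
gripper_width: 55.2
```

```bash
python3 - <<'E'
from h import *
p,d=ctrl.camera("side")
cv2.imwrite("pics/side16.png",cv2.resize(p[260:400,250:390],(600,600),interpolation=cv2.INTER_CUBIC))
E
python3 go.py 90 456,-177,37
```

```text
t 24.32 pos [ 456.  -176.   201.2] F [ 0.2 -0.2  0.3] w 51.0 q1,q7 [-0.13  2.  ] tooly [-0.004  1.     0.002] toolz [ 0.006  0.002 -1.   ]
456,-177,37 shift m [ 0.     -0.001   0.0002] n 1.0 twist 0.2
```

View pics/side16.png

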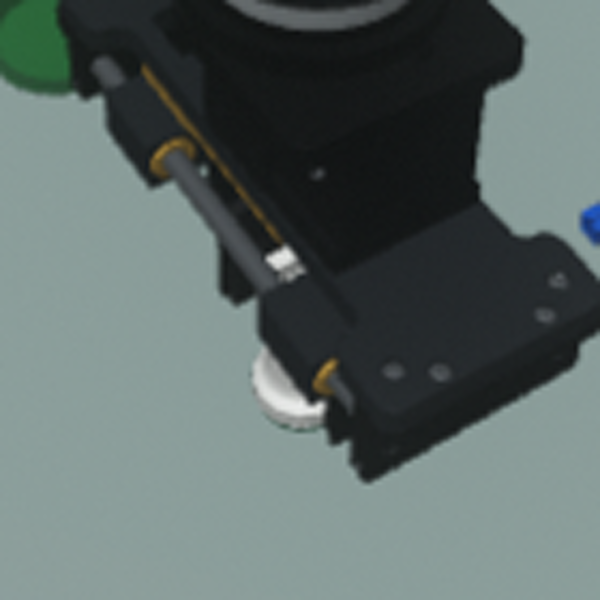

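The rook is between the fingers (foot at (290,385) in the crop). Close, with a little rise.

Call:
{"api": "carry_out", "payload": {
  "increments": [
    [[0,-0.001,-0.001],0,150],
    [[0,-0.001,-0.0015],0,165],
    [[0,-0.001,-0.0015],0,180],
    [[0,-0.001,-0.0015],0,190],
    [[0,-0.001,-0.0015],0,255],
    [[0,-0.001,-0.0015],0,255],
    [[0,-0.001,-0.0015],0,255],
    [[0,-0.001,-0.0015],0,255]
  ]
}}

```text
time_s: 24.98
tool_pos: [456.3, -177.3, 203.3]
orientation: [0.004, -0.002, 1.0, 0.001]
wrist_force: [-0.0, -0.2, 4.9]
gripper_width: 29.6
```

Call:
{"api": "carry_out", "payload": {
  "increments": [
    [[0,0,0],0,255],
    [[0,0,0],0,255],
    [[0,0,0],0,255]
  ]
}}

```text
time_s: 25.23
tool_pos: [456.3, -177.3, 203.4]
orientation: [0.004, -0.002, 1.0, 0.001]
wrist_force: [-0.6, -0.6, 2.4]
gripper_width: 29.9
```

```bash
python3 go.py 90 456,-177,37
```

```text
t 25.23 pos [ 456.3 -177.3  203.4] F [-0.6 -0.6  2.4] w 29.9 q1,q7 [-0.13  2.  ] tooly [-0.004  1.     0.002] toolz [ 0.007  0.002 -1.   ]
456,-177,37 shift m [0.0004 0.0003 0.0024] n 2.0 twist 0.2
```

The fingers are on the foot's flare again (z force, 30 mm). Reopen, rise 4 mm, close.

Call:
{"api": "carry_out", "payload": {
  "increments": [
    [[0,0,0],0,120],
    [[0,0,0],0,120],
    [[0,0,0],0,120],
    [[0,0,-0.002],0,120],
    [[0,0,-0.004],0,120],
    [[0,0,-0.004],0,190],
    [[0,0,-0.004],0,255],
    [[0,0,-0.004],0,255]
  ]
}}

```text
time_s: 25.9
tool_pos: [456.3, -177.3, 207.4]
orientation: [0.004, -0.002, 1.0, 0.001]
wrist_force: [0.9, -0.0, -0.0]
gripper_width: 33.3
```

Call:
{"api": "carry_out", "payload": {
  "increments": [
    [[0,0,0],0,255],
    [[0,0,0],0,255],
    [[0,0,0],0,255],
    [[0,0,0],0,255],
    [[0,0,0],0,255]
  ]
}}

```text
time_s: 26.32
tool_pos: [456.3, -177.3, 207.4]
orientation: [0.004, -0.002, 1.0, 0.001]
wrist_force: [-0.6, 0.0, 0.1]
gripper_width: 29.3
```

```bash
python3 go.py 90 456,-177,41
```

```text
t 26.32 pos [ 456.3 -177.3  207.4] F [-0.6  0.   0.1] w 29.3 q1,q7 [-0.13  2.  ] tooly [-0.004  1.     0.002] toolz [ 0.007  0.002 -1.   ]
456,-177,41 shift m [0.0003 0.0003 0.0023] n 2.0 twist 0.2
```

No vertical force now. At 29.3 mm the pads seem to rest on the crown, which is above the rook's middle. I'll lift gently and check.

Call:
{"api": "carry_out", "payload": {
  "increments": [
    [[0,0,-0.003],0,255],
    [[0,0,-0.008],0,255],
    [[0,0,-0.015],0,255],
    [[0,0,-0.025],0,255],
    [[0,0,-0.04],0,255],
    [[0,0,-0.05],0,255],
    [[0,0,-0.05],0,255],
    [[0,0,-0.05],0,255]
  ]
}}

```text
time_s: 26.98
tool_pos: [456.3, -177.4, 258.3]
orientation: [0.005, -0.002, 1.0, 0.001]
wrist_force: [0.5, 0.1, -0.3]
gripper_width: 29.5
```

```bash
python3 - <<'E'
from h import *
for i in range(3): p,d=ctrl.camera("side")
cv2.imwrite("pics/side17.png",cv2.resize(p[230:370,250:390],(600,600),interpolation=cv2.INTER_CUBIC))
p,d=ctrl.camera("top")
cv2.imwrite("pics/top17.png",p)
E
python3 go.py 90 456,-177,41
```

```text
t 27.18 pos [ 455.6 -177.2  256.7] F [ 0.6 -0.6 -0.5] w 29.4 q1,q7 [-0.15  1.95] tooly [-0.004  1.     0.002] toolz [ 0.006  0.002 -1.   ]
456,-177,41 shift m [-0.0001  0.0001  0.0517] n 52.0 twist 0.2
```

View pics/side17.png

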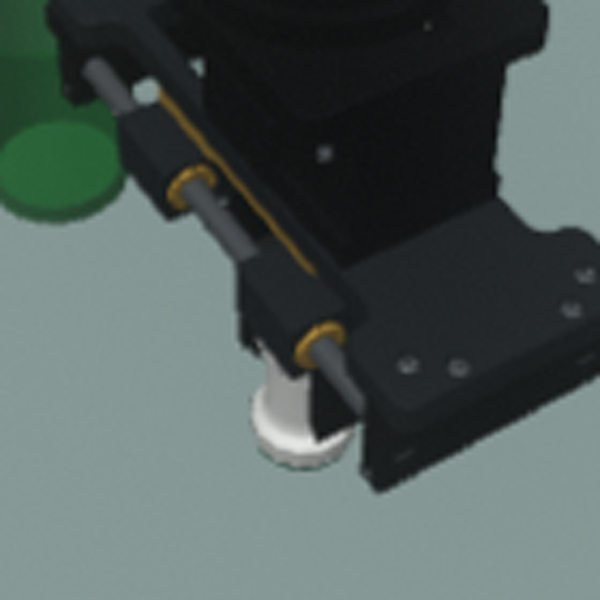

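Lifted upright. Carry over to the 68 mm disc, going round by x≈500.

Call:
{"api": "carry_out", "payload": {
  "increments": [
    [[0,0,-0.02],0,255],
    [[0,0,-0.045],0,255],
    [[-0.01,0.0,-0.065],0,255],
    [[-0.025,0.015,-0.07],0,255],
    [[-0.04,0.04,-0.07],0,255],
    [[-0.045,0.075,-0.07],0,255],
    [[-0.045,0.11,-0.07],0,255],
    [[-0.045,0.145,-0.07],0,255]
  ]
}}

```text
time_s: 27.85
tool_pos: [499.5, -30.8, 326.6]
orientation: [0.002, -0.002, 1.0, 0.001]
wrist_force: [0.3, 0.4, 0.0]
gripper_width: 29.5
```

```bash
python3 go.py 90 436.6,179.4,165
```

```text
t 27.85 pos [499.5 -30.8 326.6] F [0.3 0.4 0. ] w 29.5 q1,q7 [-0.33  1.6 ] tooly [-0.003  1.     0.002] toolz [ 0.005  0.002 -1.   ]
436.6,179.4,165 shift m [ 0.0623  0.2104 -0.0024] n 219.0 twist 0.2
```

Call:
{"api": "carry_out", "payload": {
  "increments": [
    [[0.005,0.036,-0.001],0,255],
    [[0.015,0.075,-0.002],0,255],
    [[0.027,0.113,-0.002],0,255],
    [[0.04,0.15,-0.002],0,255],
    [[0.052,0.185,-0.002],0,255],
    [[0.062,0.21,-0.002],0.2,255],
    [[0.062,0.21,-0.002],0.2,255],
    [[0.062,0.21,-0.002],0.2,255]
  ]
}}

```text
time_s: 28.52
tool_pos: [436.1, 180.4, 327.9]
orientation: [0.002, -0.002, 1.0, 0.001]
wrist_force: [0.3, -1.3, -0.1]
gripper_width: 29.5
```

```bash
python3 - <<'E'
from h import *
for i in range(5): ctrl.camera("side")
E
python3 go.py 90 436.6,179.4,60 436.6,179.4,49.4
```

```text
t 28.77 pos [437.5 177.6 328.4] F [-0.7  0.1 -0.4] w 29.2 q1,q7 [-0.57  1.12] tooly [0.003 1.    0.002] toolz [ 0.005  0.002 -1.   ]
436.6,179.4,60 shift m [0.0013 0.0016 0.1044] n 104.0 twist -0.2
436.6,179.4,49.4 shift m [0.0014 0.0016 0.115 ] n 115.0 twist -0.2
```

Call:
{"api": "carry_out", "payload": {
  "increments": [
    [[0.0013,0.0016,0.012],0,255],
    [[0.0013,0.0016,0.03],0,255],
    [[0.0013,0.0016,0.05],0,255],
    [[0.0013,0.0016,0.07],0,255],
    [[0.0013,0.0016,0.088],0,255],
    [[0.0013,0.0016,0.1],0,255],
    [[0.0013,0.0016,0.104],0,255],
    [[0.0013,0.0016,0.104],0,255]
  ]
}}

```text
time_s: 29.43
tool_pos: [436.5, 178.4, 223.5]
orientation: [0.001, 0.002, 1.0, 0.0]
wrist_force: [0.1, 0.2, 0.0]
gripper_width: 29.2
```

```bash
python3 - <<'E'
from h import *
for i in range(5): p,d=ctrl.camera("side")
cv2.imwrite("pics/side18.png",cv2.resize(p[140:260,150:270],(600,600),interpolation=cv2.INTER_CUBIC))
c=(437.,176.7)
for z in (6,16,24): print(((proj("side",[[*c,z]])[0]-[150,140])*5).round())
E
python3 go.py 90 436.6,179.4,49.4
```

```text
[323. 406.]
[319. 386.]
[316. 369.]
t 29.68 pos [437.2 179.5 225.5] F [-0.2  0.9 -1. ] w 29.5 q1,q7 [-0.57  1.14] tooly [0.003 1.    0.003] toolz [ 0.006  0.002 -1.   ]
436.6,179.4,49.4 shift m [ 0.0007 -0.0001  0.0121] n 12.0 twist -0.2
```

View pics/side18.png

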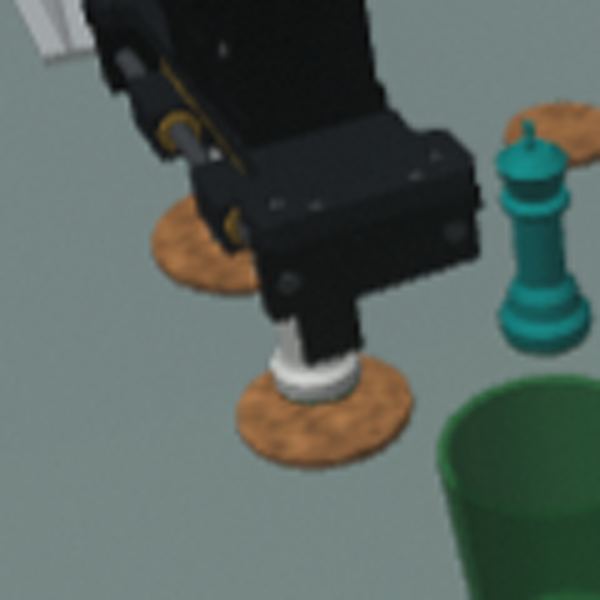

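Aligned (foot (315,375), expected (317,373)). Lowering.

Call:
{"api": "carry_out", "payload": {
  "increments": [
    [[0.0005,0,0.003],0,255],
    [[0.0005,0,0.006],0,255],
    [[0.0005,0,0.009],0,255],
    [[0.0005,0,0.011],0,255],
    [[0.0005,0,0.0118],0,255],
    [[0.0005,0,0.0118],0,255],
    [[0.0005,0,0.0118],0,255],
    [[0.0005,0,0.0118],0,255]
  ]
}}

```text
time_s: 30.35
tool_pos: [436.8, 179.5, 213.7]
orientation: [0.003, 0.002, 1.0, 0.001]
wrist_force: [-0.7, -0.5, 0.2]
gripper_width: 29.5
```

Call:
{"api": "carry_out", "payload": {
  "increments": [
    [[0,0,0],0,255],
    [[0,0,0],0,255]
  ]
}}

```text
time_s: 30.52
tool_pos: [436.8, 179.5, 213.7]
orientation: [0.003, 0.002, 1.0, 0.001]
wrist_force: [-1.0, 0.5, -0.3]
gripper_width: 29.6
```

```bash
python3 go.py 90 436.6,179.4,49.4
```

```text
t 30.52 pos [436.8 179.5 213.7] F [-1.   0.5 -0.3] w 29.6 q1,q7 [-0.57  1.14] tooly [0.004 1.    0.003] toolz [ 0.007  0.003 -1.   ]
436.6,179.4,49.4 shift m [ 0.0002 -0.0001  0.0003] n 0.0 twist -0.2
```

Call:
{"api": "carry_out", "payload": {
  "increments": [
    [[0,0,0.0008],0,255],
    [[0,0,0.0008],0,255],
    [[0,0,0.0008],0,165],
    [[0,0,0.0008],0,140],
    [[0,0,0.0008],0,60],
    [[0,0,0.0008],0,0],
    [[0,0,0.0008],0,0],
    [[0,0,0.0008],0,0]
  ]
}}

```text
time_s: 31.18
tool_pos: [436.7, 179.5, 212.7]
orientation: [0.003, 0.002, 1.0, 0.001]
wrist_force: [-0.6, 0.2, -0.1]
gripper_width: 56.3
```

Call:
{"api": "carry_out", "payload": {
  "increments": [
    [[0,0,0],0,0],
    [[0,0,0],0,0],
    [[0,0,0],0,0],
    [[0,0,-0.01],0,0],
    [[0,0,-0.03],0,0],
    [[0,0,-0.06],0,0],
    [[0,0,-0.09],0,0],
    [[0,0,-0.12],0,0]
  ]
}}

```text
time_s: 31.85
tool_pos: [435.7, 179.0, 334.7]
orientation: [0.003, 0.002, 1.0, 0.001]
wrist_force: [-1.0, -0.0, 0.4]
gripper_width: 86.8
```

```bash
python3 - <<'E'
from h import *
for i in range(4): p,d=ctrl.camera("side")
cv2.imwrite("pics/side19.png",cv2.resize(p[140:260,150:270],(600,600),interpolation=cv2.INTER_CUBIC))
E
python3 go.py 90 608,-14,165
```

```text
t 32.05 pos [436.1 179.3 334.1] F [-0.4 -1.  -0.7] w 86.9 q1,q7 [-0.58  1.12] tooly [0.003 1.    0.004] toolz [ 0.009  0.004 -1.   ]
608,-14,165 shift m [-0.1725 -0.1927  0.0059] n 259.0 twist -0.2
```

View pics/side19.png

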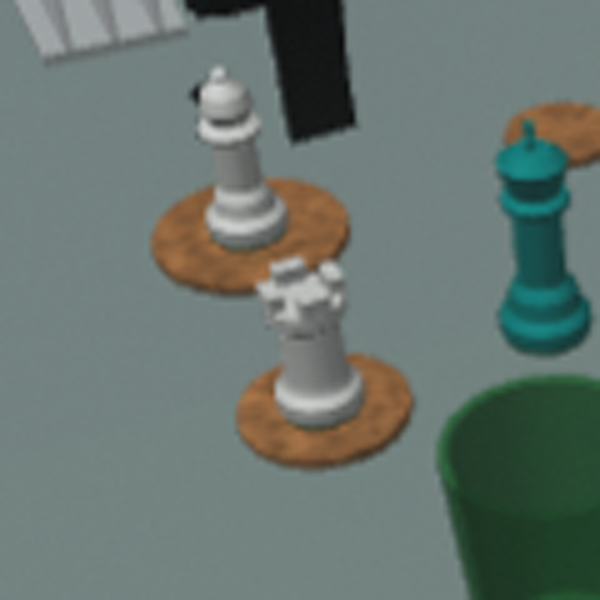

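The rook is upright in the middle of its disc (foot (319,395), disc (324,410)). Now the pawn.

Call:
{"api": "carry_out", "payload": {
  "increments": [
    [[-0.022,-0.025,0],0,0],
    [[-0.048,-0.054,0],0,0],
    [[-0.074,-0.083,0],0,0],
    [[-0.1,-0.112,0.002],0,0],
    [[-0.126,-0.141,0.004],0,0],
    [[-0.152,-0.17,0.006],0,0],
    [[-0.1725,-0.1927,0.006],-0.2,0],
    [[-0.1725,-0.1927,0.006],-0.2,0]
  ]
}}

```text
time_s: 32.72
tool_pos: [609.9, -20.8, 326.9]
orientation: [0.004, 0.004, 1.0, -0.001]
wrist_force: [-0.7, -0.4, 0.8]
gripper_width: 86.8
```

```bash
python3 - <<'E'
from h import *
for i in range(6): ctrl.camera("side")
E
python3 go.py 90 608,-14,100 608,-14,37
```

```text
t 33.02 pos [607.3 -12.3 328.3] F [-0.3 -0.7  0.9] w 87.0 q1,q7 [-0.3   1.63] tooly [-0.002  1.     0.005] toolz [ 0.007  0.005 -1.   ]
608,-14,100 shift m [-0.0002 -0.002   0.0643] n 64.0 twist 0.1
608,-14,37 shift m [ 0.0002 -0.0023  0.1273] n 127.0 twist 0.1
```

Call:
{"api": "carry_out", "payload": {
  "increments": [
    [[0,-0.002,0.012],0,0],
    [[0,-0.002,0.032],0,0],
    [[0,-0.0022,0.052],0,0],
    [[0,-0.0022,0.072],0,0],
    [[0,-0.0022,0.092],0,0],
    [[0,-0.0022,0.112],0,40],
    [[0,-0.0022,0.123],0,80],
    [[0,-0.0022,0.1245],0,100]
  ]
}}

```text
time_s: 33.68
tool_pos: [606.5, -13.1, 200.8]
orientation: [0.001, -0.002, 1.0, 0.002]
wrist_force: [-0.3, -0.5, 0.3]
gripper_width: 74.3
```

Call:
{"api": "carry_out", "payload": {
  "increments": [
    [[0,0,0],0,110],
    [[0,0,0],0,120],
    [[0,0,0],0,150]
  ]
}}

```text
time_s: 33.93
tool_pos: [606.9, -12.9, 201.8]
orientation: [0.002, -0.002, 1.0, 0.002]
wrist_force: [0.4, 1.5, 0.6]
gripper_width: 54.7
```

```bash
python3 - <<'E'
from h import *
p,d=ctrl.camera("side")
cv2.imwrite("pics/side20.png",cv2.resize(p[170:290,280:400],(600,600),interpolation=cv2.INTER_CUBIC))
E
python3 go.py 90 608,-14,39
```

```text
t 33.98 pos [607. -13. 202.] F [0.  0.5 0.4] w 50.7 q1,q7 [-0.28  1.67] tooly [-0.004  1.     0.005] toolz [ 0.004  0.005 -1.   ]
608,-14,39 shift m [-0.001 -0.001 -0.001] n 2.0 twist 0.2
```

View pics/side20.png

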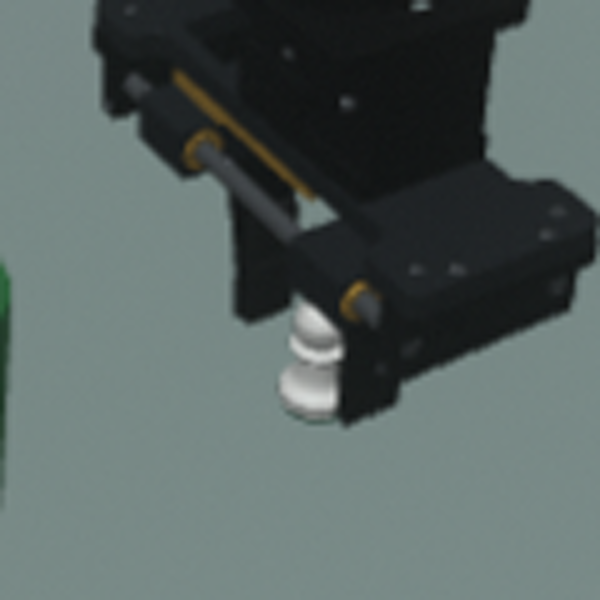

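The pawn is between the fingers (foot (312,390) in the crop). Closing.

Call:
{"api": "carry_out", "payload": {
  "increments": [
    [[-0.001,-0.001,-0.001],0,165],
    [[-0.001,-0.001,-0.0015],0,180],
    [[-0.001,-0.001,-0.0015],0,195],
    [[-0.001,-0.001,-0.0015],0,205],
    [[-0.001,-0.001,-0.0015],0,255],
    [[-0.001,-0.001,-0.0015],0,255],
    [[-0.001,-0.001,-0.0015],0,255],
    [[-0.001,-0.001,-0.0015],0,255]
  ]
}}

```text
time_s: 34.65
tool_pos: [608.1, -14.0, 203.6]
orientation: [0.002, -0.002, 1.0, 0.002]
wrist_force: [-0.4, -0.5, 1.7]
gripper_width: 18.6
```

Call:
{"api": "carry_out", "payload": {
  "increments": [
    [[0,0,0],0,255],
    [[0,0,0],0,255],
    [[0,0,0],0,255],
    [[0,0,0],0,255]
  ]
}}

```text
time_s: 34.98
tool_pos: [608.1, -14.0, 203.6]
orientation: [0.002, -0.002, 1.0, 0.002]
wrist_force: [0.2, 0.7, 1.4]
gripper_width: 18.2
```

```bash
python3 go.py 90 608,-14,39
```

```text
t 34.98 pos [608.1 -14.  203.6] F [0.2 0.7 1.4] w 18.2 q1,q7 [-0.28  1.67] tooly [-0.004  1.     0.005] toolz [ 0.004  0.005 -1.   ]
608,-14,39 shift m [0.0001 0.     0.0006] n 1.0 twist 0.2
```

At 18.2 mm with a 1.4 N upward push, the pads may be above the head's widest part. I'll reopen, drop 3 mm and close again.

Call:
{"api": "carry_out", "payload": {
  "increments": [
    [[0,0,0],0,150],
    [[0,0,0],0,150],
    [[0,0,0],0,150],
    [[0,0,0.002],0,150],
    [[0,0,0.003],0,150],
    [[0,0,0.003],0,200],
    [[0,0,0.003],0,255],
    [[0,0,0.003],0,255]
  ]
}}

```text
time_s: 35.65
tool_pos: [608.1, -14.0, 200.6]
orientation: [0.002, -0.002, 1.0, 0.002]
wrist_force: [-0.0, -0.7, -0.6]
gripper_width: 22.9
```

Call:
{"api": "carry_out", "payload": {
  "increments": [
    [[0,0,0],0,255],
    [[0,0,0],0,255],
    [[0,0,0],0,255],
    [[0,0,0],0,255],
    [[0,0,0],0,255]
  ]
}}

```text
time_s: 36.07
tool_pos: [608.1, -14.0, 200.6]
orientation: [0.002, -0.002, 1.0, 0.002]
wrist_force: [0.3, -0.7, -0.1]
gripper_width: 18.0
```

```bash
python3 go.py 90 608,-14,39
```

```text
t 36.07 pos [608.1 -14.  200.6] F [ 0.3 -0.7 -0.1] w 18.0 q1,q7 [-0.28  1.68] tooly [-0.004  1.     0.005] toolz [ 0.004  0.005 -1.   ]
608,-14,39 shift m [ 0.0001  0.     -0.0024] n 2.0 twist 0.2
```

Call:
{"api": "carry_out", "payload": {
  "increments": [
    [[0,0,-0.003],0,255],
    [[0,0,-0.008],0,255],
    [[0,0,-0.016],0,255],
    [[0,0,-0.03],0,255],
    [[0,0,-0.05],0,255],
    [[0,0,-0.07],0,255],
    [[0,0,-0.09],0,255],
    [[0,0,-0.11],0,255]
  ]
}}

```text
time_s: 36.73
tool_pos: [607.6, -14.7, 312.6]
orientation: [0.003, -0.002, 1.0, 0.002]
wrist_force: [0.3, 0.3, -0.2]
gripper_width: 18.3
```

Call:
{"api": "carry_out", "payload": {
  "increments": [
    [[0,0,-0.012],0,255],
    [[0,0,-0.015],0,255],
    [[0,0,-0.015],0,255]
  ]
}}

```text
time_s: 36.98
tool_pos: [607.8, -14.8, 329.0]
orientation: [0.004, -0.002, 1.0, 0.003]
wrist_force: [0.0, -0.3, -1.3]
gripper_width: 18.7
```

```bash
python3 - <<'E'
from h import *
for i in range(2): p,d=ctrl.camera("side")
cv2.imwrite("pics/side21.png",cv2.resize(p[100:240,280:420],(600,600),interpolation=cv2.INTER_CUBIC))
E
python3 go.py 90 606,314.5,165
```

```text
t 37.08 pos [607.1 -14.7 326.6] F [-0.4 -0.7 -0.2] w 18.2 q1,q7 [-0.3   1.64] tooly [-0.004  1.     0.005] toolz [ 0.004  0.005 -1.   ]
606,314.5,165 shift m [-1.000e-04  3.292e-01 -7.000e-04] n 329.0 twist 0.2
```

View pics/side21.png

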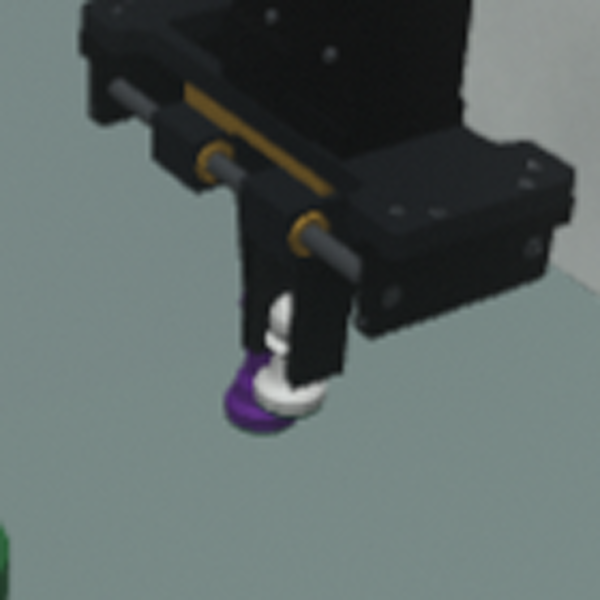

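The pawn is held upright, with the purple look-alike standing behind it. Carry to the 52 mm disc.

Call:
{"api": "carry_out", "payload": {
  "increments": [
    [[0,0.03,0],0,255],
    [[0,0.065,0],0,255],
    [[0,0.103,0],0,255],
    [[0,0.141,0],0,255],
    [[0,0.179,0],0,255],
    [[0,0.217,0],0,255],
    [[0,0.25,0],0.2,255],
    [[0,0.275,0],0.2,255]
  ]
}}

```text
time_s: 37.75
tool_pos: [604.7, 264.3, 325.8]
orientation: [0.0, -0.002, 1.0, 0.003]
wrist_force: [-0.5, -0.5, -0.1]
gripper_width: 18.1
```

Call:
{"api": "carry_out", "payload": {
  "increments": [
    [[0,0.02,0],0,255],
    [[0,0.035,0],0,255],
    [[0,0.045,0],0,255],
    [[0,0.05,0],0,255],
    [[0,0.05,0],0,255],
    [[0,0.05,0],0,255],
    [[0,0.05,0],0,255]
  ]
}}

```text
time_s: 38.33
tool_pos: [605.2, 312.3, 326.1]
orientation: [0.0, -0.0, 1.0, 0.002]
wrist_force: [-0.9, 0.4, -0.9]
gripper_width: 17.8
```

```bash
python3 - <<'E'
from h import *
for i in range(5): p,d=ctrl.camera("side")
E
python3 go.py 90 606,314.5,55 606,314.5,42.6
```

```text
t 38.58 pos [604.8 313.6 326.3] F [ 0.  -0.4 -0.1] w 18.1 q1,q7 [-0.66  1.11] tooly [-0.002  1.     0.005] toolz [ 0.001  0.005 -1.   ]
606,314.5,55 shift m [-0.0012  0.0004  0.1073] n 107.0 twist 0.1
606,314.5,42.6 shift m [-0.0012  0.0003  0.1197] n 120.0 twist 0.1
```

Call:
{"api": "carry_out", "payload": {
  "increments": [
    [[-0.0012,0.0003,0.012],0,255],
    [[-0.0012,0.0003,0.032],0,255],
    [[-0.0012,0.0003,0.052],0,255],
    [[-0.0012,0.0003,0.072],0,255],
    [[-0.0012,0.0003,0.09],0,255],
    [[-0.0012,0.0003,0.104],0,255],
    [[-0.0012,0.0003,0.108],0,255],
    [[-0.0012,0.0003,0.108],0,255]
  ]
}}

```text
time_s: 39.25
tool_pos: [605.5, 314.1, 216.4]
orientation: [-0.001, -0.001, 1.0, 0.002]
wrist_force: [0.1, -0.6, -0.4]
gripper_width: 17.9
```

```bash
python3 - <<'E'
from h import *
for i in range(5): p,d=ctrl.camera("side")
cv2.imwrite("pics/side22.png",cv2.resize(p[110:200,215:305],(600,600),interpolation=cv2.INTER_CUBIC))
p0=cv2.imread("pics/side0.png"); cv2.imwrite("pics/side22b.png",cv2.resize(p0[110:200,215:305],(600,600),interpolation=cv2.INTER_CUBIC))
s=600/90
for c in((606,311.),(606,314.5)):
  for z in (6,18,22): print(c,z,((proj("side",[[*c,z]])[0]-[215,110])*s).round())
E
python3 go.py 90 606,314.5,42.6
```

```text
(606, 311.0) 6 [312. 376.]
(606, 311.0) 18 [310. 346.]
(606, 311.0) 22 [309. 336.]
(606, 314.5) 6 [307. 372.]
(606, 314.5) 18 [305. 342.]
(606, 314.5) 22 [304. 331.]
t 39.5 pos [606.6 314.7 219.8] F [-0.7  0.2  0. ] w 18.3 q1,q7 [-0.65  1.13] tooly [-0.002  1.     0.006] toolz [ 0.003  0.007 -1.   ]
606,314.5,42.6 shift m [ 0.0007 -0.0002  0.0132] n 13.0 twist 0.1
```

View pics/side22.png

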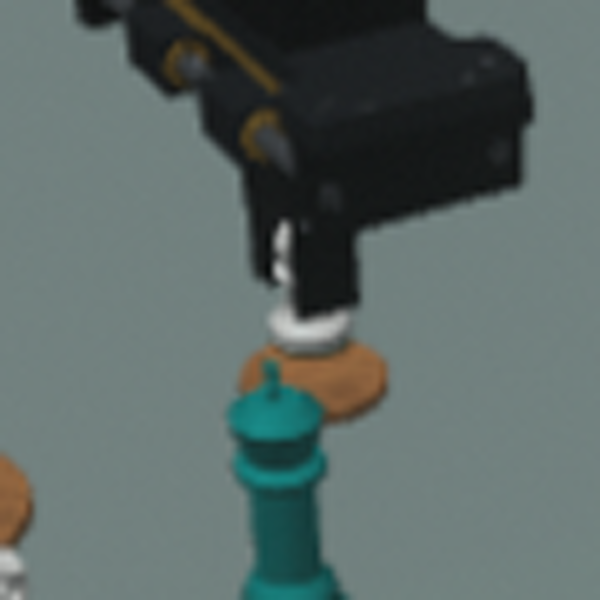

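View pics/side22b.png

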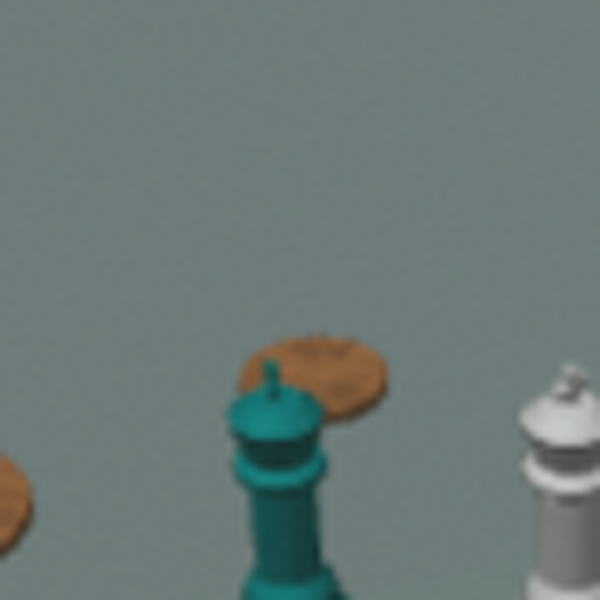

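Foot centre (310,335), about 16 mm above the disc. Projected down it lands at about (313,375), against the disc centre at about (314,372), so it's within about 1 mm. Lowering.

Call:
{"api": "carry_out", "payload": {
  "increments": [
    [[0,0,0.003],0,255],
    [[0,0,0.006],0,255],
    [[0,0,0.009],0,255],
    [[0,0,0.0115],0,255],
    [[0,0,0.0128],0,255],
    [[0,0,0.0128],0,255],
    [[0,0,0.0128],0,255],
    [[0,0,0.0128],0,255]
  ]
}}

```text
time_s: 40.17
tool_pos: [606.7, 314.7, 206.9]
orientation: [0.001, -0.001, 1.0, 0.003]
wrist_force: [-0.5, 0.2, 0.1]
gripper_width: 18.1
```

Call:
{"api": "carry_out", "payload": {
  "increments": [
    [[0,0,0],0,255],
    [[0,0,0],0,255]
  ]
}}

```text
time_s: 40.33
tool_pos: [606.7, 314.7, 206.9]
orientation: [0.001, -0.001, 1.0, 0.003]
wrist_force: [0.6, -0.2, -0.4]
gripper_width: 18.2
```

```bash
python3 go.py 90 606,314.5,42.6
```

```text
t 40.33 pos [606.7 314.7 206.9] F [ 0.6 -0.2 -0.4] w 18.2 q1,q7 [-0.65  1.13] tooly [-0.002  1.     0.006] toolz [ 0.003  0.006 -1.   ]
606,314.5,42.6 shift m [ 0.0007 -0.0002  0.0003] n 1.0 twist 0.1
```

Call:
{"api": "carry_out", "payload": {
  "increments": [
    [[0,0,0.0008],0,255],
    [[0,0,0.0008],0,255],
    [[0,0,0.0008],0,190],
    [[0,0,0.0008],0,165],
    [[0,0,0.0008],0,60],
    [[0,0,0.0008],0,0],
    [[0,0,0.0008],0,0],
    [[0,0,0.0008],0,0]
  ]
}}

```text
time_s: 41.0
tool_pos: [606.6, 314.7, 205.9]
orientation: [0.001, -0.001, 1.0, 0.003]
wrist_force: [-0.4, 0.1, -0.4]
gripper_width: 47.3
```

Call:
{"api": "carry_out", "payload": {
  "increments": [
    [[0,0,0],0,0],
    [[0,0,0],0,0],
    [[0,0,0],0,0],
    [[0,0,-0.01],0,0],
    [[0,0,-0.03],0,0],
    [[0,0,-0.06],0,0],
    [[0,0,-0.09],0,0],
    [[0,0,-0.12],0,0]
  ]
}}

```text
time_s: 41.67
tool_pos: [606.1, 313.8, 327.9]
orientation: [0.001, -0.001, 1.0, 0.003]
wrist_force: [0.7, 0.1, -0.1]
gripper_width: 86.5
```

Call:
{"api": "carry_out", "payload": {
  "increments": [
    [[0,-0.03,-0.01],0,0],
    [[0,-0.07,-0.02],0,0],
    [[0,-0.11,-0.02],0,0],
    [[0,-0.15,-0.02],0,0],
    [[0,-0.19,-0.02],0,0],
    [[0,-0.23,-0.02],0,0],
    [[0,-0.27,-0.02],0,0],
    [[0,-0.3,-0.02],0,0]
  ]
}}

```text
time_s: 42.33
tool_pos: [606.4, 9.3, 347.3]
orientation: [0.002, 0.001, 1.0, 0.003]
wrist_force: [0.1, -0.3, -0.8]
gripper_width: 86.8
```

```bash
python3 - <<'E'
from h import *
for i in range(5): p,d=ctrl.camera("side")
cv2.imwrite("pics/side23.png",p); p,d=ctrl.camera("top"); cv2.imwrite("pics/top23.png",p)
E
python3 go.py 90 606,314.5,42.6
```

```text
t 42.63 pos [606.8  15.4 346.4] F [-0.9  0.  -0.9] w 86.9 q1,q7 [-0.34  1.58] tooly [-0.004  1.     0.008] toolz [ 0.003  0.008 -1.   ]
606,314.5,42.6 shift m [-0.      0.298   0.1421] n 330.0 twist 0.3
```

View pics/side23.png

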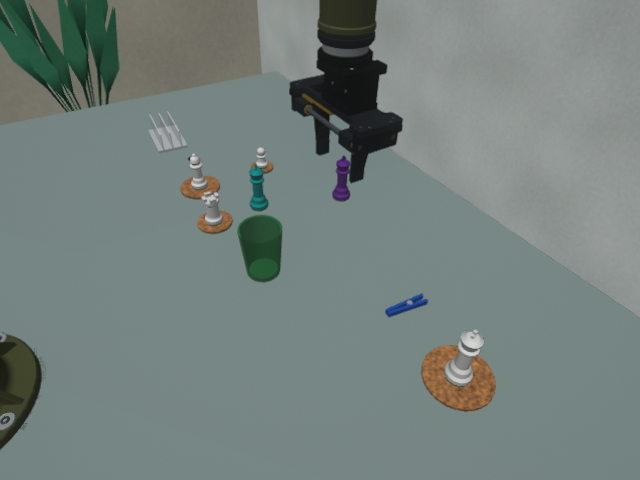

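View pics/top23.png

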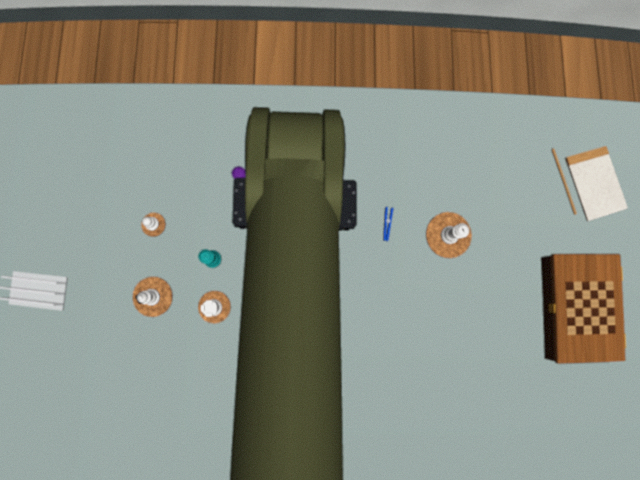

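All four are upright on their own discs, and the bystanders look unmoved. I'll check the centring with numbers from the top view.

```bash
python3 - <<'E'
from h import *
D={"king":(595,-308.6,19,98),"bishop":(454.6,311.4,17,78),"rook":(436.2,182,17,59),"pawn":(605.3,317,14,46)}
S={"king":(595.3,-313.8),"bishop":(455.2,305.8),"rook":(437,176.7),"pawn":(607,311)}
for n in("top","side"):
  p=cv2.imread(f"pics/{n}23.png"); h=cv2.cvtColor(p,cv2.COLOR_BGR2HSV); L=((h[...,1]<75)&(h[...,2]>95)).astype(np.uint8)
  for k,(x,y,R,H) in D.items():
    if n=="side": x,y=S[k]
    rd={"king":50,"bishop":42,"rook":34,"pawn":26}[k]
    th=np.linspace(0,6.28,90); disc=np.zeros_like(L); cv2.fillPoly(disc,[proj(n,np.c_[x+(rd-4)*np.cos(th),y+(rd-4)*np.sin(th),0*th+6]).round().astype(int)],1)
    m=cv2.morphologyEx(L*disc,cv2.MORPH_CLOSE,np.ones((3,3)))
    a,b=proj(n,[[x,y,10],[x,y,60]]);u=(b-a)/np.linalg.norm(b-a)
    cn=max(cv2.findContours(m,0,1)[0],key=cv2.contourArea).reshape(-1,2).astype(float)
    g=np.array([x,y],float)
    for _ in range(3):
        a=proj(n,[[*g,10]])[0]; s=(cn-a)@u; q=onplane(n,cn[s<-.1*abs(s.min())],10)[:,:2]
        g=least_squares(lambda t:np.hypot(*(q-t).T)-R+.8,g,loss='soft_l1').x
    print(n,k,"offset foot-disc mm",(g-[x,y]).round(1),len(q))
# bystanders before/after
for n in("side","top"):
  a,b=(cv2.cvtColor(cv2.imread(f"pics/{n}{i}.png"),cv2.COLOR_BGR2HSV) for i in(0,23))
  for nm,lo,hi in(("peg",(110,120,60),(125,255,255)),("teal",(85,150,60),(97,255,255)),("green",(60,120,20),(80,255,255)),("purple",(130,120,30),(150,255,255))):
    print(n,nm,[np.round(np.array([c[::-1] for c in [np.mean(np.nonzero(cv2.inRange(i,lo,hi)[150:360,180:440]),1)]])[0],1) for i in(a,b)])
E
```

```text
top king offset foot-disc mm [-0.9 -0.7] 22
top bishop offset foot-disc mm [-0.9  0.1] 21
top rook offset foot-disc mm [-1.1  0.5] 22
top pawn offset foot-disc mm [0.4 1.3] 16
side king offset foot-disc mm [-0.1  2. ] 35
side bishop offset foot-disc mm [-1.4  3.2] 18
side rook offset foot-disc mm [-1.   3.2] 20
side pawn offset foot-disc mm [-1.8  4.7] 17
side peg [array([225.5, 155.6]), array([225.6, 155.5])]
side teal [array([77.4, 40.5]), array([77.4, 40.1])]
side green [array([83.4, 97.7]), array([83.7, 98.2])]
side purple [array([161.4,  31. ]), array([161.6,  30.2])]
top peg [array([207. ,  73.8]), array([207. ,  74.1])]
top teal [array([ 29.7, 107.8]), array([ 29.7, 107.8])]
top green [array([114.1, 146.9]), array([nan, nan])]
top purple [array([61. , 28.5]), array([58.5, 22.7])]
  return _methods._mean(a, axis=axis, dtype=dtype,
  ret = um.true_divide(
```

The top view has all four within about 1.4 mm. The side view says 2 to 4.7 mm in y, but its disc fits include the rim thickness, which biases them towards the camera. I'll check the worst case, the pawn, close up.

```bash
python3 - <<'E'
import cv2,numpy as np
p=cv2.imread("pics/side23.png");t=cv2.imread("pics/top23.png")
r=lambda i,x,y,w:cv2.resize(i[y-w:y+w,x-w:x+w],(380,380),interpolation=cv2.INTER_CUBIC)
cv2.imwrite("pics/fin.png",np.hstack([r(p,262,160,20),r(t,153,224,20)]))
E
```

```text
(no output)
```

View pics/fin.png

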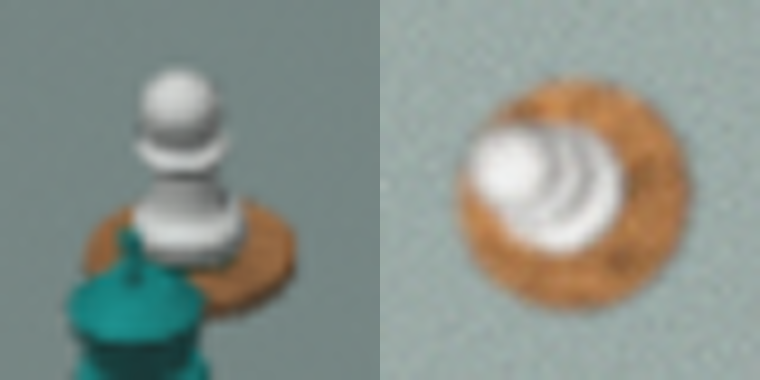

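The pawn is about 1.5 mm off centre in the top crop (foot about (568,192), disc about (575,194)) and about 1 mm in the side crop. That doesn't need mending, so I'm handing in.

```bash
python3 -c "
from station import ctrl
print(ctrl.job_done())"
```

```text
the job is handed in; nothing more can be done
None
```

All four chessmen stand upright on their own discs: king on 100 mm, bishop on 84, rook on 68 and pawn on 52, placed in that order. I handed in at about 43 s with the gripper open and clear of everything.

- **Centring:** the top view puts every foot within about 1.4 mm of its disc centre. The side view disagreed, giving 2 to 4.7 mm in y. I put that down to the disc rims biasing its fit. A close crop of the pawn, the worst case, showed about 1 to 1.5 mm; I did not check the other three as closely.
- **Grips:** the king, bishop, rook and pawn each needed a second close at a different height. The king (25 mm) and rook (29 mm) ended up held on wider parts than their stems, but both lifted and set down upright.
- **Bystanders:** the peg and turquoise king did not move. In the side view the tumbler and purple king moved less than a pixel. The arm covered the tumbler and part of the purple king in the last top view, so I could not check those two there.

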